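Seat a taper-shank arbor in an inclined tube-rotator drive and tap it home

TASK

Take the arbor with the plain narrow hub (the one with the tapered shank) from the white stand and set its shank in the leaning taper socket of the rotator drive, pushing only lightly, so that it stands there by itself with its collar still a few millimetres short of the rim, and let go. Then, without gripping it again, tap the flat end of the hub with the fingertips, along the socket's axis, until the taper locks and the collar sits down on the socket's rim, and back away. Leave the broad-disc arbor in the stand, and do not shift or knock over the tape roll, the dropper bottle or the pot of cotton buds.

Things in the scene. Friction and masses are not known exactly. Their poses are not given: they have to be found in the camera images.
- socket: Taper socket, steel sleeve at the end of the drive's leaning spindle. Origin: centre of its mouth, in the plane of the rim, 110 mm above the worktop. z axis: the socket's axis, pointing out of the mouth, 0.45 rad (26 degrees) from vertical, leaning to the robot's left and toward it (heading varies); y axis level. Mouth 27 mm inner, 37 mm outer diameter; bore 50 mm deep, 10 mm narrower in diameter at its bottom.
- pad0 (a joint): One of three sprung pads in the socket's bore that grip the taper; value: how far it is pushed outward (m, 0 to 0.003). They first touch the shank with the collar about 9 mm short of the rim; from there the resistance rises steadily to roughly 9 to 18 N with the collar on the rim. The shank stays wherever it has been pushed to.
- drive: Rotator drive, fixed: white box 150 x 120 x 55 mm high, carrying the leaning spindle (housing 60 mm diameter below the socket). Origin on the worktop; the socket's mouth is 30 mm in front of it (-x) and 110 mm up, on the side to which the spindle leans. Its yaw varies.
- arbor_hub (a point): Centre (half-way up) of the hub of the arbor to be seated: plain aluminium cylinder, 28 mm diameter, 40 mm long, two thin dark rings. z axis along the arbor from shank to the hub's flat end, 20 mm above this point. Collar underside 26 mm, shank tip 71 mm below this point. Fully home, this point is 26 mm out from the socket's mouth along its axis. Starts upright in one of the stand's holes.
- arbor: The same arbor, 0.10 to 0.20 kg; origin at the centre of the shank's tip, z axis along the arbor toward the hub. Steel shank 45 mm long, tapering from 16 mm diameter at the tip to 25 mm at the collar; collar 37 mm diameter, 6 mm thick, then the hub.
- stand: White stand, fixed: a plate 70 x 170 mm, its top 62 mm above the worktop, on two end walls and a foot. Origin on the worktop under its centre; its y axis runs along the row of two 27 mm holes, which lie at y = -45 mm and +45 mm; x is across the row. Which arbor is in which hole varies.
- disc_arbor_head (a point): The other arbor, to be left in the stand: straight shank, thin neck and a broad flat disc head 56 mm diameter, 14 mm thick; this point is the centre of the disc. Its disc's top is as high as the narrow hub's end.
- tape_roll: Roll of tape lying flat, 94 mm diameter, 48 mm high; bystander, origin centre of its underside.
- dropper: Small brown dropper bottle, 34 mm diameter, 78 mm high; bystander, origin centre of its underside.
- buds: Clear pot of cotton buds, 77 mm diameter, 80 mm high; bystander, origin centre of its underside.
There are look-alikes about, which are no part of the job. Leave any turquoise or yellow look-alike of the arbor alone.

How it is judged:
On the way, in this order (a step that is already met when the one before it is completed fails the run):
1. the arbor stands in the socket by itself, let go, its collar still 2.5 to 20 mm short of the rim (x of arbor_hub in the frame of socket between -0.008 and 0.008 m and y of arbor_hub in the frame of socket between -0.008 and 0.008 m and angle between the z axis of arbor and the z axis of socket, either way round below 0.15 rad and z of arbor_hub in the frame of socket between 0.0285 and 0.046 m and contact force between the fingers and arbor below 0.05 N and linear speed of arbor below 0.01 m/s), for 0.2 s.
2. the fingertips knock on the end of the hub (over 2 N, not gripping it) (contact force between the fingers and arbor above 2 N and distance between the grasp point and arbor_hub above 0.026 m and x of arbor_hub in the frame of socket between -0.008 and 0.008 m and y of arbor_hub in the frame of socket between -0.008 and 0.008 m and angle between the z axis of arbor and the z axis of socket, either way round below 0.15 rad).
3. the collar is down on the rim (gap under 1.8 mm) (x of arbor_hub in the frame of socket between -0.004 and 0.004 m and y of arbor_hub in the frame of socket between -0.004 and 0.004 m and angle between the z axis of arbor and the z axis of socket, either way round below 0.07 rad and z of arbor_hub in the frame of socket below 0.0278 m), for 0.1 s.
At the end, for the whole second after the job is handed in: The arbor is locked in the socket: hub within 4 mm of the socket's axis, the two axes within 4 degrees, the collar less than 1.8 mm off the rim, released and at rest; the broad-disc arbor still in the stand, moved less than 20 mm (all of step 3 and z of arbor_hub in the frame of socket above 0.022 m and contact force between the fingers and arbor below 0.05 N and linear speed of arbor below 0.01 m/s and distance of disc_arbor_head from where it was at the start of the episode below 0.02 m); the robot touches nothing.
It fails at once if the disc arbor is taken out or knocked (moved over 20 mm) (distance of disc_arbor_head from where it was at the start of the episode above 0.02 m).
It fails at once if the tape roll, dropper bottle or pot of buds is shifted by more than 20 mm or knocked over (distance of any of tape_roll, dropper, buds from where it was at the start of the episode above 0.02 m or angle between any of tape_roll, dropper, buds's own z axis and vertical above 0.5 rad).
It also fails if it takes over 48 s, if anything falls off the work surface, if the arm or the gripper's body presses on something with over 40 N, if the wrist force passes 120 N, or if a joint passes its speed limit or range.

ROBOT

A 6-joint arm with a two-finger parallel gripper is mounted at the origin on a cart in front of the work surface, level with it; the furniture and walls round the work are solid. World frame = base frame: x ahead of the robot, y to its left, z up, the work surface at z = 0. Lengths are in m, angles in rad, forces in N, time in s.
With the tool pointing down it reaches from about 0.3 to 0.95 m from the base axis. Payload 3.1 kg.
Tool frame: the origin (TCP) lies midway between the tips of the shut fingers; the grasp point (between the pads) lies 19 mm behind it; z points along the fingers, x is the direction in which the jaws open and shut, and the axes are right-handed (so a half turn about z gives the same grasp; the last joint's range is limited). The gripper opens to 85 mm and grips with 20 to 120 N. Pads are 22 mm wide; open, the fingers measure 114 mm over their backs; the gripper's body (76 mm by 85 mm) begins 54 mm behind the grasp point. The pads swing forward as they close: fully open they stand 13 mm farther back than shut.
Start: joints at [1.164, 0.308, 1.634, -0, 1.2, -0.07], TCP at [0.207, 0.59, 0.191] pointing down, gripper open.
Joint ranges: [-3.06, 3.06], [-0.79, 1.96], [0.05, 2.63], [-1.19, 4.34], [0.05, 2.64], [-2.94, 2.94]. Speed limits (rad/s): [2.79, 2.79, 3.14, 3.14, 3.14, 3.14].

INTERFACE

Orientations are given as [roll, pitch, yaw] about the fixed x, y, z axes, in that order (R = Rz(yaw) Ry(pitch) Rx(roll)).
In Python, from station import ctrl gives the robot as it stands.
- The arm moves only by the shell command python3 -m jog 'ROWS' [FORCE]. ROWS is JSON, a list of rows, each a list of 3 entries, a list of its own where there are three numbers: the gripper command: -1 is fully open, 1 is shut, values between are in proportion, then the shift along the tool's x, y, z as a fraction of full scale, then the turn about the tool's z as a fraction of full scale. In form: [[jaw, [tx, ty, tz], spin], ...]. A call has 1 to 8 rows; each row shifts and turns the commanded pose from where the row before left it, along the tool's axes as they then stand; what a row does not reach is not made up. Full scale, the value 1, is 0.15 m for a shift and 180 degrees for a turn. A row lasts 1/8 s, in which the tool goes at most 62.5 mm and 10.7 degrees, less where a joint would pass 70% of its speed; a pose out of reach is approached as far as the arm can. A call with a number of a shift or a turn outside -1 to 1 is refused whole. A call with a gripper value outside its range is refused whole. The fingers move at their own pace and stop on an object; FORCE is the grip in N (left out, the last holds). Time passes only in rows, so rows that do not move let the fingers close. It gives the time, the measured TCP pose, the force and the opening at its end, in the units of the state.
- ctrl.observe(): the state, without advancing time (a new reading comes with each control period).
- ctrl.get_image(name): name is "scene" or "top" or "wrist"; returns the picture (384x512x3 uint8, blue, green, red); there is no depth.
- ctrl.calibration(name): a dict with "K" (3x3 intrinsics, pixels), "xyz" and "attitude" of the camera in the world. Camera axes: x right, y up, looking along -z (the intrinsics and any distortion apply to the point x, -y, -z); pixel columns grow to the right and rows downward; lengths in m; the calibration is good to about 2 mm. A picture is of the moment at which its call begins: read the wrist's pose just before it. calibration takes no time and is no camera call; for the wrist camera it gives the pose at the moment of the call.
- ctrl.job_done(): hands the job in, once; it reports no verdict.
Trained networks look in the newest picture that a camera, given by its name, has taken for a name from the list of things; names that differ only in an ending like _2 or _b are one class to them, and where a whole thing is asked for, a point or a joint stands for the part that bears it (a point fixed in the world has none). Each returns a list of dicts, best first, with "score" (0 to 1); they miss things now and then, are a little off and sometimes report something else, mostly with a low value. They report only what shows in the picture. A call takes as long as a camera call. They do not tell look-alikes from the thing itself.
- ctrl.outline_of(thing, camera): "region" (384x512 bool, what is visible of it) and "box" ([left, top, width, height] in pixels, round what is visible of it).
The state is a dict: "t": time; "q": joint angles; "joint_vel": joint speeds; "tau": joint torques, N m; "tool_pos": TCP position; "eef_rot": TCP orientation; "contact_force": force on the tool from outside, world axes, zero at the start; "ft_torque": the same for the moment, N m; "opening": opening from 0.0 (shut) to 1.0 (fully open).
Only numpy, scipy, OpenCV 4.12 (cv2) and the standard library are available. Lean on these libraries where they do the work, as an engineer would, in place of code of your own. Each camera call takes 0.05 s, during which the arm holds its last target.

## Working session

There is one attempt and no reset: what is moved stays moved. The work goes in short steps, Python scripts to look and compute and a shell command to move; the robot and the scene stay as the last step left them, time stands still between calls to the robot, and variables do not carry over. Pictures are saved under pics/ and viewed, and the job is handed in when it is done.

```bash
ls; mkdir -p pics; python3 - <<'E'
from station import ctrl
import cv2
s=ctrl.observe();print(s)
for n in("scene","top","wrist"):
    c=ctrl.calibration(n);print(n,c)
    cv2.imwrite(f"pics/{n}0.png",ctrl.get_image(n))
E
```

```text
pics
{'t': 0.0, 'q': array([ 1.16430926e+00,  3.09014809e-01,  1.63518804e+00, -6.15878535e-05,
        1.19968771e+00, -6.96998989e-02]), 'joint_vel': array([-0.0001978 ,  0.00053686, -0.00299136, -0.00180557,  0.00067442,
        0.00115018]), 'tau': array([-5.99502910e-04, -4.15253305e+01, -2.76664317e+01, -1.37729730e-04,
        1.02658066e-02,  2.46684401e-06]), 'tool_pos': array([0.20621917, 0.58903333, 0.19024036]), 'eef_rot': array([-3.14148982e+00,  2.29632701e-03,  1.23403167e+00]), 'contact_force': array([-0.00369396,  0.16247294, -0.14977255]), 'ft_torque': array([-0.02731266,  0.02951278, -0.00482974]), 'opening': 0.9993862010170732}
scene {'K': array([[439.73135193,   0.        , 250.86654903],
       [  0.        , 439.73135193, 194.59500028],
       [  0.        ,   0.        ,   1.        ]]), 'xyz': array([-0.16333001, -0.92611637,  0.62750673]), 'attitude': array([ 1.14606676, -0.0231996 , -0.64379374])}
top {'K': array([[410.59443396,   0.        , 252.40630088],
       [  0.        , 410.59443396, 191.2224076 ],
       [  0.        ,   0.        ,   1.        ]]), 'xyz': array([ 0.23660804, -0.01505152,  1.37018776]), 'attitude': array([ 2.28022618e-01, -8.81969953e-04, -1.57843629e+00])}
wrist {'K': array([[308.95656406,   0.        , 264.71678796],
       [  0.        , 308.95656406, 195.24963916],
       [  0.        ,   0.        ,   1.        ]]), 'xyz': array([0.13290273, 0.61546214, 0.37206696]), 'attitude': array([-0.31379534,  0.002773  ,  1.2351238 ])}
```

View pics/scene0.png

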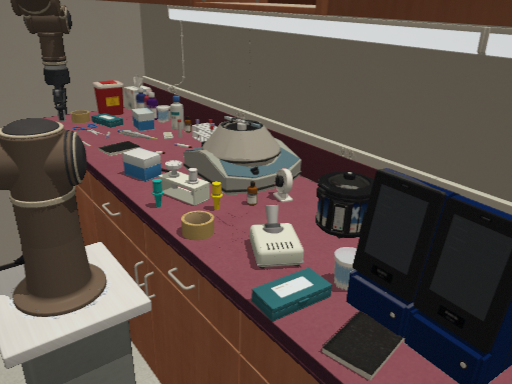

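View pics/top0.png

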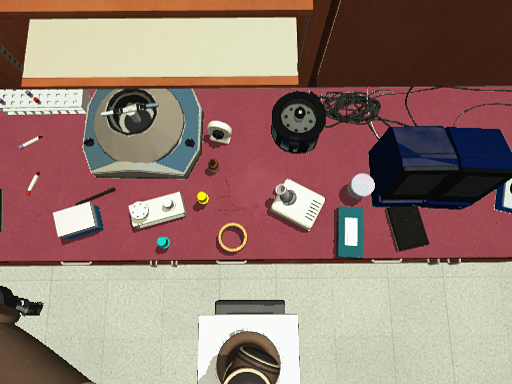

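View pics/wrist0.png

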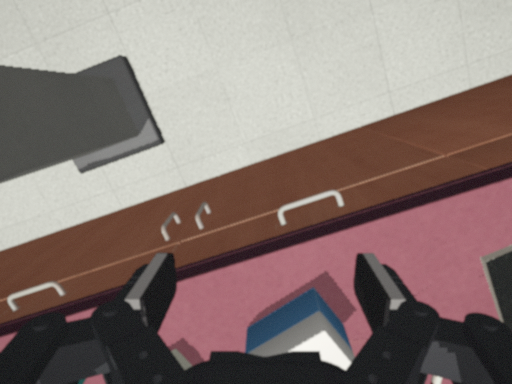

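```bash
cat > h.py <<'E'
import numpy as np, cv2
from scipy.spatial.transform import Rotation as R
from station import ctrl
def cam(n):
    c=ctrl.calibration(n); return c["K"],np.array(c["xyz"]),R.from_euler('xyz',c["attitude"]).as_matrix()
def proj(n,P,c=None):
    K,t,M=c or cam(n); p=(np.atleast_2d(P)-t)@M; u=np.c_[p[:,0],-p[:,1],-p[:,2]]@K.T
    return u[:,:2]/u[:,2:]
def ray(n,uv,c=None):
    K,t,M=c or cam(n); d=np.linalg.inv(K)@np.array([uv[0],uv[1],1.]); d=M@np.array([d[0],-d[1],-d[2]]); return t,d/np.linalg.norm(d)
def at_z(n,uv,z,c=None):
    t,d=ray(n,uv,c); return t+d*(z-t[2])/d[2]
def crop(src,x,y,w,h,s,out):
    im=cv2.imread(src) if isinstance(src,str) else src
    cv2.imwrite(out,cv2.resize(im[y:y+h,x:x+w],None,fx=s,fy=s,interpolation=cv2.INTER_CUBIC))
E
python3 - <<'E'
from h import *
crop("pics/top0.png",120,130,220,130,3.5,"pics/c_top.png")
crop("pics/scene0.png",120,140,200,140,4,"pics/c_sc.png")
for n in("top","scene"):
    ctrl.get_image(n)
    for th in("arbor","arbor_hub","socket","drive","stand","disc_arbor_head","tape_roll","dropper","buds"):
        r=ctrl.outline_of(th,n)
        print(n,th,[(round(float(a["score"]),2),a["box"]) for a in r[:3]])
print(ctrl.observe()["t"])
E
```

```text
top arbor [(0.61, [163.2, 201.4, 13.3, 10.5]), (0.58, [159.2, 236.7, 11.4, 11.4]), (0.5, [194.7, 192.2, 17.1, 12.8])]
top arbor_hub [(0.67, [160.0, 238.5, 7.0, 7.0]), (0.4, [199.1, 190.9, 7.0, 11.0])]
top socket [(0.56, [276.7, 186.2, 22.9, 21.3])]
top drive [(0.61, [270.8, 180.6, 53.6, 51.5]), (0.47, [347.1, 175.8, 29.7, 24.6]), (0.45, [133.0, 199.7, 17.7, 18.7])]
top stand [(0.76, [134.8, 192.2, 54.8, 38.9]), (0.66, [275.7, 184.6, 21.5, 19.3])]
top disc_arbor_head [(0.74, [131.1, 203.9, 18.9, 16.1])]
top tape_roll [(0.56, [219.6, 225.3, 19.2, 20.1])]
top dropper [(0.55, [210.6, 162.5, 6.3, 9.7])]
top buds [(0.62, [345.4, 175.4, 30.4, 25.2])]
scene arbor [(0.5, [210.3, 179.9, 11.9, 30.0]), (0.49, [150.5, 176.4, 10.0, 29.1])]
scene arbor_hub [(0.72, [209.9, 181.1, 15.3, 27.4]), (0.59, [151.5, 175.5, 12.7, 29.8]), (0.49, [186.2, 164.3, 13.9, 29.7])]
scene socket [(0.83, [262.1, 205.7, 20.0, 27.0])]
scene drive [(0.8, [250.4, 205.7, 54.9, 61.7])]
scene stand [(0.56, [155.7, 171.0, 50.8, 34.4])]
scene disc_arbor_head []
scene tape_roll [(0.6, [181.5, 212.6, 32.7, 26.7]), (0.4, [248.4, 206.7, 52.6, 61.0])]
scene dropper [(0.7, [245.8, 178.2, 7.3, 26.1])]
scene buds [(0.64, [337.1, 245.2, 16.8, 44.3])]
1.15
```

View pics/c_top.png

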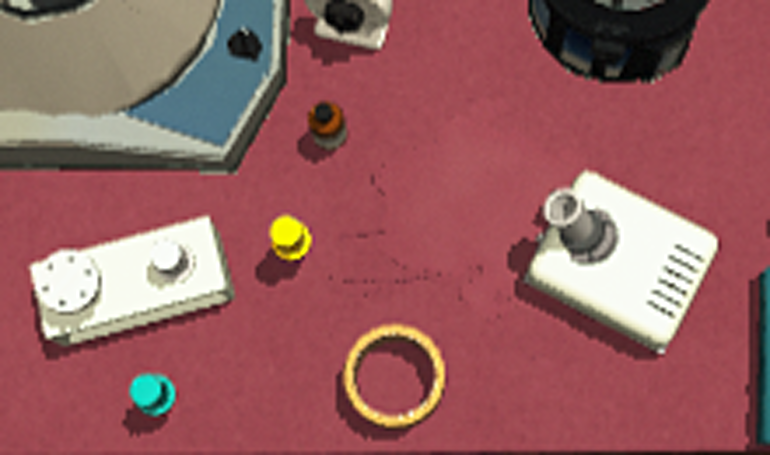

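View pics/c_sc.png

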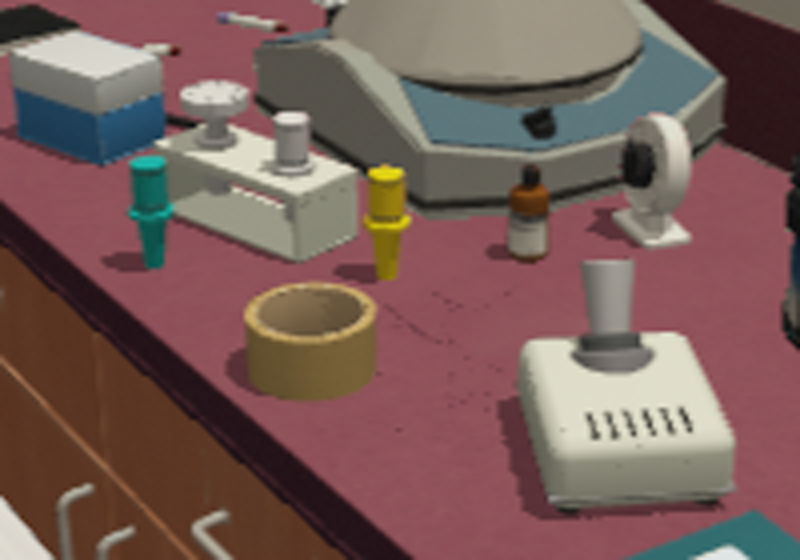

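```bash
python3 - <<'E'
from h import *
T=lambda x,y:(x/3.5+120-.35,y/3.5+130-.35)
S=lambda x,y:(x/4+120-.37,y/4+140-.37)
def tri(a,b):
    o1,d1=ray("top",a);o2,d2=ray("scene",b)
    s=np.linalg.lstsq(np.c_[d1,-d2],o2-o1,rcond=None)[0]
    p,q=o1+d1*s[0],o2+d2*s[1];return (p+q)/2,np.linalg.norm(p-q)
print("hub end top cam",at_z("top",T(169,252),.108),"scene",at_z("scene",S(292,119),.108), tri(T(169,252),S(292,119)))
print("disc",at_z("top",T(68,280),.108),at_z("scene",S(213,93),.108))
print("mouth",at_z("top",T(564,208),.110),at_z("scene",S(609,265),.110),tri(T(564,208),S(609,265)))
C=[at_z("top",T(*c),.055)[:2] for c in((590,172),(717,240),(662,350),(530,272))]
for i in range(4):
    e=C[(i+1)%4]-C[i];print(C[i],np.linalg.norm(e),np.degrees(np.arctan2(e[1],e[0])))
print(np.mean(C,0))
for n,p in (("tape",(395,385)),("drop",(330,132)),("yellow",(290,245)),("turq",(152,400))): print(n,at_z("top",T(*p),.02))
S4=[at_z("top",T(*c),.062)[:2] for c in((30,265),(210,217),(233,290),(50,338))]
print(S4)
E
```

```text
hub end top cam [0.49788652 0.24680292 0.108     ] scene [0.49802664 0.25109971 0.108     ] (array([0.49668671, 0.24684034, 0.10977448]), np.float64(0.0018442871503024753))
disc [0.47305735 0.33589782 0.108     ] [0.47327701 0.34030095 0.108     ]
mouth [ 0.53530541 -0.10800039  0.11      ] [ 0.53605866 -0.10907963  0.11      ] (array([ 0.53591137, -0.10836394,  0.10961432]), np.float64(0.0011946309709869578))
[ 0.58316549 -0.13747437] 0.1347223647040318 -119.65952972881838
[ 0.5164988  -0.25454558] 0.11701870560617639 151.69638972308877
[ 0.41346998 -0.1990619 ] 0.14098859170190864 58.40210975531969
[ 0.48734159 -0.0789754 ] 0.11226909343432695 -31.403403683981555
[ 0.50011896 -0.16751431]
tape [0.38705763 0.04799239 0.02      ]
drop [0.63469097 0.11235114 0.02      ]
yellow [0.5220959  0.14921186 0.02      ]
turq [0.37473759 0.27547954 0.02      ]
[array([0.49606897, 0.38467131]), array([0.54050016, 0.21935166]), array([0.47115167, 0.19587897]), array([0.42778863, 0.36221907])]
```

```bash
python3 - <<'E'
from h import *
T=lambda x,y:(x/3.5+120-.35,y/3.5+130-.35)
p=at_z("top",T(564,208),.110);print(p)
for x,y in((588,236),(592,240)):
  for z in(.055,.065):
    q=at_z("top",T(x,y),z);d=p-q;print(q,np.degrees(np.arctan2(d[1],d[0])),np.degrees(np.arctan2(np.hypot(*d[:2]),d[2])))
# overlay hypotheses
m=np.array([.5358,-.1085,.110])
for n,off,sc in(("top",(250,160,80,75),8),("scene",(235,190,80,85),7)):
    im=cv2.imread(f"pics/{n}0.png");x,y,w,h=off
    big=cv2.resize(im[y:y+h,x:x+w],None,fx=sc,fy=sc,interpolation=cv2.INTER_CUBIC)
    for hd,col in((150,(0,255,0)),(120,(255,0,0)),(165,(0,0,255))):
        a=np.radians(hd);ax=np.array([np.sin(.45)*np.cos(a),np.sin(.45)*np.sin(a),np.cos(.45)])
        pts=proj(n,np.array([m+ax*.05,m,m-ax*.05]))
        pts=((pts-[x,y]+.5)*sc).astype(int)
        cv2.polylines(big,[pts.reshape(-1,1,2)],False,col,1)
    cv2.imwrite(f"pics/ov_{n}.png",big)
E
```

```text
[ 0.53530541 -0.10800039  0.11      ]
[ 0.52122809 -0.13390611  0.055     ] 61.480101661514304 28.194146029608156
[ 0.51906399 -0.1330024   0.065     ] 56.99207827268492 33.525943649870804
[ 0.51737059 -0.1375462   0.055     ] 58.74152829542892 32.14612808950274
[ 0.51523582 -0.13661482  0.065     ] 54.95494606720129 37.83610670732305
```

View pics/ov_top.png

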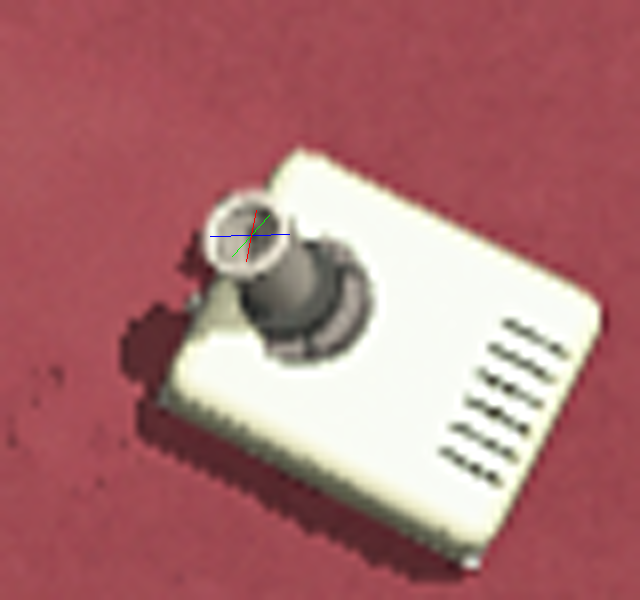

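View pics/ov_scene.png

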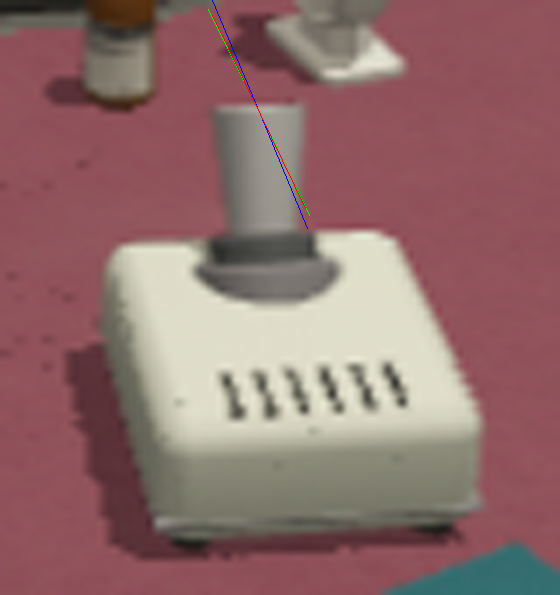

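```bash
cat >> h.py <<'E'
def go(target,yaw=None):
    s=ctrl.observe();Rm=R.from_euler('xyz',s["eef_rot"]).as_matrix()
    d=Rm.T@(np.array(target)-s["tool_pos"])
    y=s["eef_rot"][2]
    print("t",round(s["t"],2),"pos",s["tool_pos"].round(4),"rot",np.array(s["eef_rot"]).round(3),"units",(d/.15).round(3),"mm",(d*1000).round(1), "spin",None if yaw is None else round((y-yaw)/np.pi,3),"F",s["contact_force"].round(1),"op",round(s["opening"],3))
E
python3 -m jog '[[-1,[0,0,0],0.052],[-1,[0,0,0],0.052],[-1,[0,0,0],0.052],[-1,[0,0,0],0.052],[-1,[0,0,0],0.052],[-1,[0,0,0],0.05]]' 30
python3 -c "
from h import *
go([.42,.27,.19],.262)"
```

```text
t: 1.9
tool_pos: [0.2066, 0.5899, 0.1915]
eef_rot: [3.142, -0.0, 0.255]
contact_force: [-0.1, -0.4, -0.5]
opening: 1.002
t 1.9 pos [0.2066 0.5899 0.1915] rot [ 3.142 -0.     0.255] units [0.839 2.422 0.01 ] mm [125.9 363.4   1.5] spin -0.002 F [-0.1 -0.4 -0.5] op 1.002
```

```bash
python3 -m jog '[[-1,[0.16,0.28,0],0],[-1,[0.16,0.28,0],0],[-1,[0.16,0.28,0],0],[-1,[0.16,0.28,0],0],[-1,[0.16,0.28,0],0],[-1,[0.16,0.28,0],0],[-1,[0.16,0.28,0],0],[-1,[0.16,0.28,0],0]]'
python3 -c "
from h import *
go([.497,.248,.19],.262)
c=cam('wrist');im=ctrl.get_image('wrist');cv2.imwrite('pics/w1.png',im)
import pickle;pickle.dump(c,open('w1.pkl','wb'))
print(proj('wrist',[[.497,.248,.108],[.473,.337,.108]],c))"
```

```text
t: 2.9
tool_pos: [0.4796, 0.3134, 0.1917]
eef_rot: [-3.141, -0.001, 0.26]
contact_force: [-0.3, 0.7, -0.4]
opening: 1.003
t 2.9 pos [0.4796 0.3134 0.1917] rot [-3.141e+00 -1.000e-03  2.600e-01] units [-0.     0.451  0.011] mm [-0.  67.7  1.7] spin -0.001 F [-0.3  0.7 -0.4] op 1.003
[[263.3453544  254.55355954]
 [262.96787893 160.21066183]]
```

View pics/w1.png

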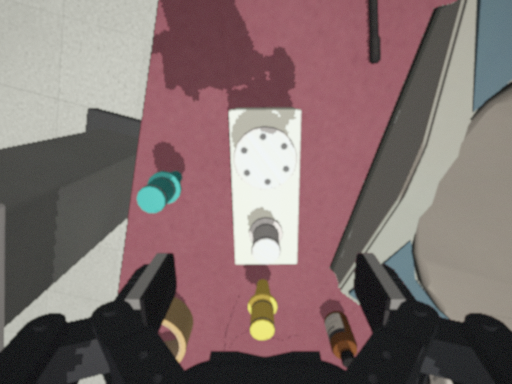

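```bash
python3 -c "
from h import *
import pickle;c=pickle.load(open('w1.pkl','rb'))
crop('pics/w1.png',215,100,110,180,3.3,'pics/w1c.png')
for p in((265,247),(265,156)):print(at_z('wrist',p,.108,c))
"
```

```text
[0.49644807 0.25622919 0.108     ]
[0.47375281 0.3410357  0.108     ]
```

View pics/w1c.png

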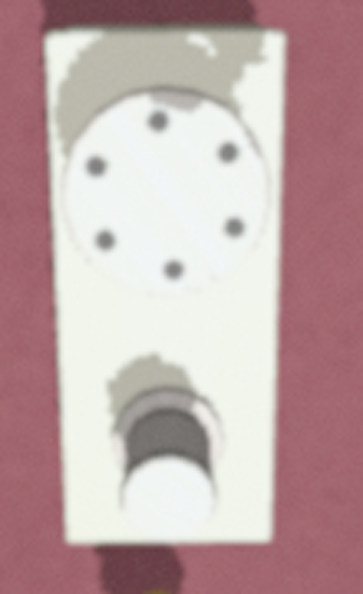

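```bash
python3 -c "
from h import *
import pickle;c=pickle.load(open('w1.pkl','rb'))
for p in((266.3,250),(265.2,157.5)):print(at_z('wrist',p,.108,c))
go([.4975,.2525,.19])
"
```

```text
[0.4984787  0.25346166 0.108     ]
[0.47426092 0.33980923 0.108     ]
t 2.95 pos [0.4841 0.309  0.1918] rot [ 3.137 -0.004  0.257] units [-0.009  0.387  0.014] mm [-1.4 58.   2.1] spin None F [ 3.6 -2.   0.9] op 1.001
```

```bash
python3 -m jog '[[-1,[0,0.15,0.1],0],[-1,[0,0,0],0],[-1,[0,0,0],0],[-1,[0,0,0],0]]'
python3 -c "
from h import *
go([.498,.2515,.072])
c=cam('wrist');im=ctrl.get_image('wrist');cv2.imwrite('pics/w2.png',im)
crop(im,205,180,120,100,6,'pics/w2c.png')
import pickle;pickle.dump(c,open('w2.pkl','wb'))
print(proj('wrist',[[.498,.2515,.108],[.473,.337,.108]],c))"
```

```text
t: 3.45
tool_pos: [0.4843, 0.294, 0.1772]
eef_rot: [-3.141, -0.001, 0.261]
contact_force: [0.4, 0.8, 0.1]
opening: 0.998
t 3.45 pos [0.4843 0.294  0.1772] rot [-3.141e+00 -1.000e-03  2.610e-01] units [0.014 0.298 0.701] mm [  2.1  44.7 105.2] spin None F [0.4 0.8 0.1] op 0.998
[[265.74342185 239.58550208]
 [263.4240528  139.47264578]]
```

View pics/w2c.png

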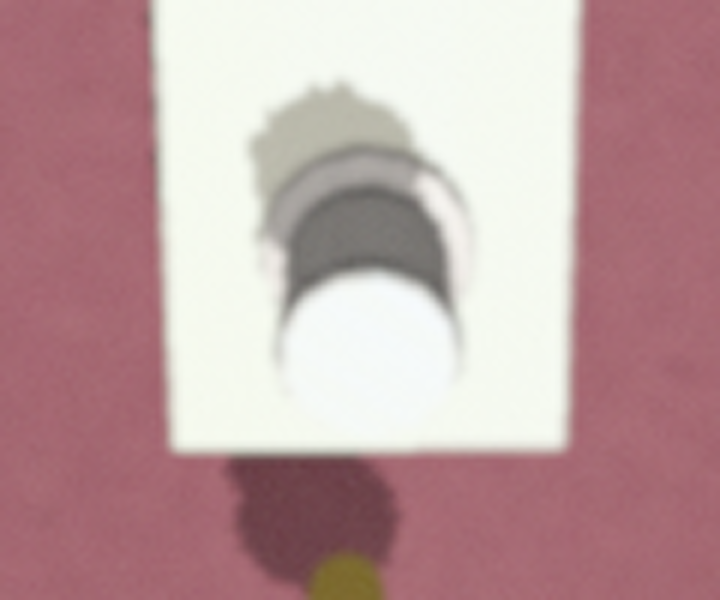

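```bash
python3 -m jog '[[-1,[0.017,0.297,0],0],[-1,[0,0,0],0],[-1,[0,0,0.25],0],[-1,[0,0,0.25],0],[-1,[0,0,0.2],0],[-1,[0,0,0],0],[-1,[0,0,0],0]]'
python3 -c "
from h import *
go([.4985,.252,.072])"
python3 -m jog '[[0.5,[0,0,0],0],[0.5,[0,0,0],0],[1,[0,0,0],0],[1,[0,0,0],0],[1,[0,0,0],0],[1,[0,0,0],0]]' 25
python3 -c "
from h import *
go([.4985,.252,.072])
cv2.imwrite('pics/w3.png',ctrl.get_image('wrist'))"
```

```text
t: 4.38
tool_pos: [0.4991, 0.2515, 0.0727]
eef_rot: [-3.141, -0.002, 0.261]
contact_force: [-0.1, 0.6, 0.4]
opening: 1.002
t 4.38 pos [0.4991 0.2515 0.0727] rot [-3.141e+00 -2.000e-03  2.610e-01] units [-0.003 -0.004  0.005] mm [-0.4 -0.6  0.7] spin None F [-0.1  0.6  0.4] op 1.002
t: 5.12
tool_pos: [0.4982, 0.2504, 0.0714]
eef_rot: [3.142, 0.0, 0.26]
contact_force: [0.1, -0.3, -0.9]
opening: 0.002
t 5.12 pos [0.4982 0.2504 0.0714] rot [3.142 0.    0.26 ] units [ 0.005 -0.01  -0.004] mm [ 0.7 -1.5 -0.6] spin None F [ 0.1 -0.3 -0.9] op 0.002
```

View pics/w3.png

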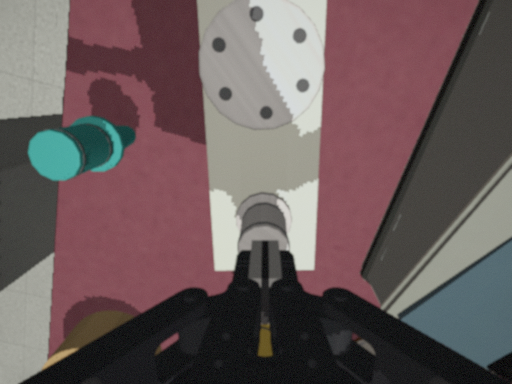

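```bash
python3 -c "
from h import *
s=ctrl.observe();print(s['opening'],s['tool_pos'],s['t'])
c=cam('wrist');print(c[1], ctrl.calibration('wrist')['attitude'])
print(proj('wrist',[s['tool_pos'],s['tool_pos']+[0,0,.04],[.4985,.252,.108],[.4985,.252,.068],[.474,.34,.108]],c))
crop('pics/w3.png',205,170,120,100,6,'pics/w3c.png')
cv2.imwrite('pics/t3.png',ctrl.get_image('top'));crop('pics/t3.png',120,130,130,120,5,'pics/t3c.png')
cv2.imwrite('pics/s3.png',ctrl.get_image('scene'));crop('pics/s3.png',140,120,110,110,6,'pics/s3c.png')
"
```

```text
-0.0015942361911957137 [0.49819454 0.25037199 0.07140487] 5.175
[0.47909073 0.3267342  0.253099  ] [-0.31448066  0.00048108  0.26117507]
[[262.87587702 224.46880197]
 [262.39834878 255.48336009]
 [263.80688263 249.72886017]
 [264.00976221 220.23988289]
 [261.42670278  60.3945152 ]]
```

View pics/w3c.png

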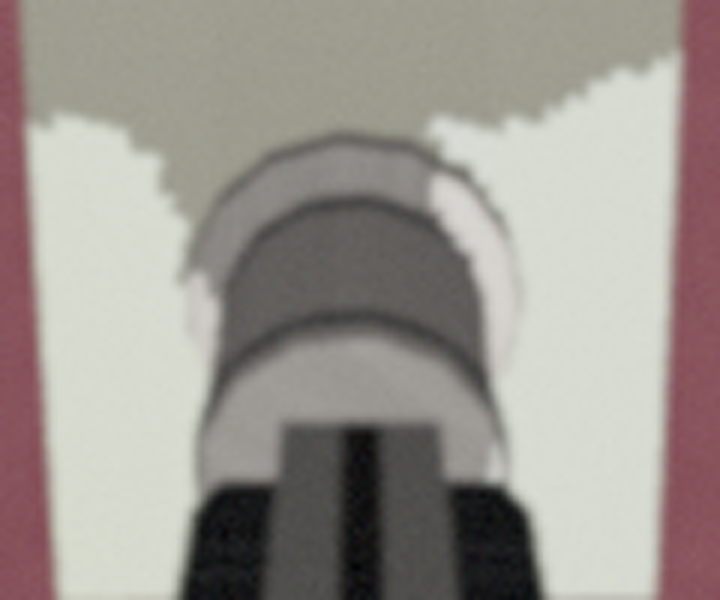

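View pics/s3c.png

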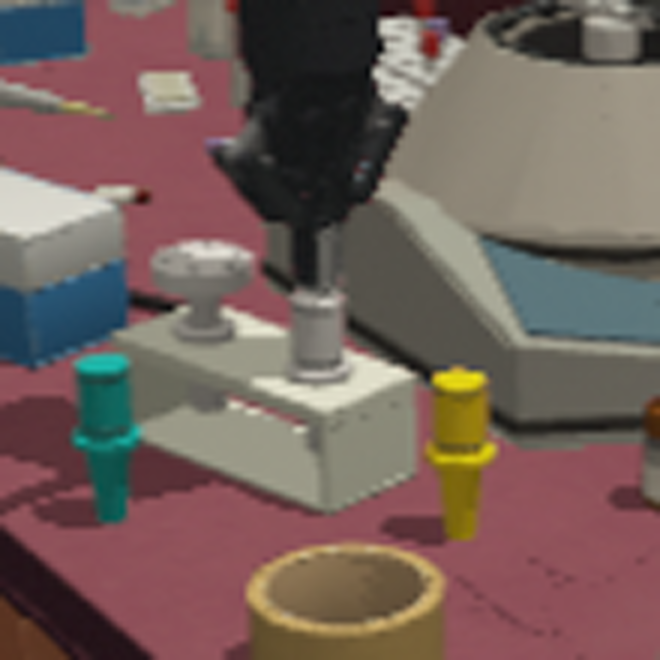

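View pics/t3c.png

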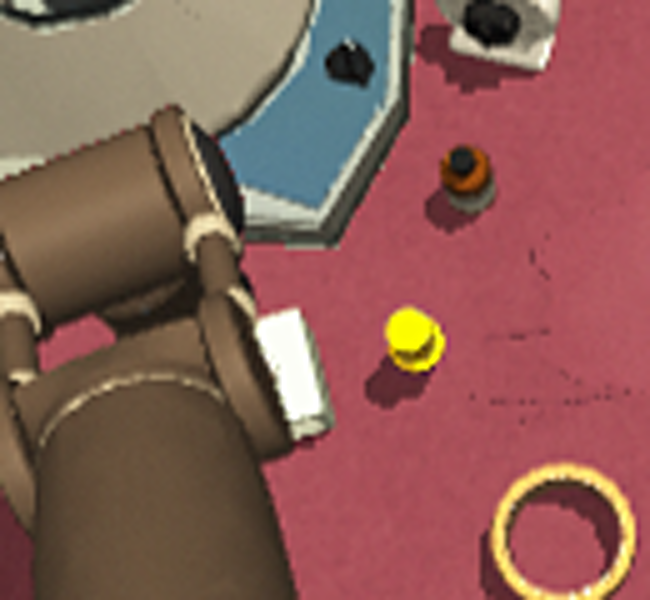

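```bash
python3 -c "
from h import *
P=np.array([[.4982,.2504,.0714],[.4982,.2504,.09],[.4982,.2504,.108],[.4985,.252,.108],[.4985,.252,.068],[.4985,.252,.16]])
print((proj('scene',P)+.5-[140,120])*6)
for n,x,y in(('s3',140,120),):
  im=cv2.imread('pics/s3.png');crop(im,175,130,45,60,10,'pics/s3d.png')
print((proj('scene',P)+.5-[175,130])*10)
"
```

```text
[[321.79314257 361.98394086]
 [320.73961868 330.44626469]
 [319.70934083 299.60446861]
 [318.70494857 298.60818237]
 [320.98946717 366.66566853]
 [315.65532469 207.75764786]]
[[186.32190429 503.3065681 ]
 [184.56603113 450.74377449]
 [182.84890139 399.34078102]
 [181.17491429 397.68030395]
 [184.98244528 511.10944756]
 [176.09220781 246.26274644]]
```

View pics/s3d.png

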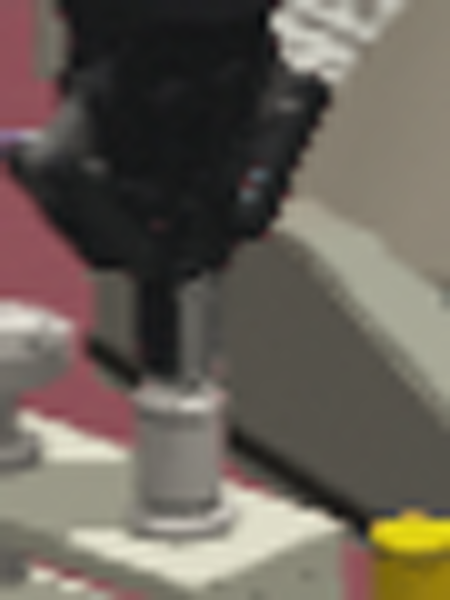

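```bash
python3 -c "
from h import *
c=cam('wrist')
for z in(.0714,.09,.1,.108,.12):print(z,at_z('wrist',(265,241),z,c))
"
```

```text
0.0714 [0.50252886 0.23947831 0.0714    ]
0.09 [0.50013019 0.24841181 0.09      ]
0.1 [0.49884058 0.25321476 0.1       ]
0.108 [0.4978089  0.25705713 0.108     ]
0.12 [0.49626137 0.26282068 0.12      ]
```

```bash
python3 -m jog '[[1,[0,0,0.013],0],[1,[0,0,0],0]]'; python3 -m jog '[[1,[0,0,0.013],0],[1,[0,0,0],0]]';python3 -m jog '[[1,[0,0,0.013],0],[1,[0,0,0],0]]'
```

```text
t: 5.52
tool_pos: [0.498, 0.2503, 0.0692]
eef_rot: [3.142, 0.001, 0.26]
contact_force: [-0.7, -0.6, 0.1]
opening: -0.001
t: 5.78
tool_pos: [0.4984, 0.2505, 0.0683]
eef_rot: [-3.142, -0.0, 0.26]
contact_force: [-1.7, -0.7, 4.5]
opening: -0.001
t: 6.02
tool_pos: [0.4987, 0.2506, 0.0682]
eef_rot: [3.142, -0.0, 0.26]
contact_force: [-4.6, -2.1, 13.8]
opening: -0.001
```

```bash
python3 -m jog '[[1,[0,0,-0.14],0],[-1,[0,-0.02,0],0],[-1,[0,0,0],0],[-1,[0,0,0],0],[-1,[0,0,0],0],[-1,[0,0,0],0]]' 25
python3 -c "
from h import *
go([.4985,.252,.033])
c=cam('wrist');cv2.imwrite('pics/w4.png',ctrl.get_image('wrist'))
print(proj('wrist',[[.4985,.252,.108]],c))"
```

```text
t: 6.78
tool_pos: [0.4972, 0.2532, 0.0862]
eef_rot: [3.141, 0.001, 0.26]
contact_force: [-0.2, -0.2, 0.8]
opening: 0.999
t 6.78 pos [0.4972 0.2532 0.0862] rot [3.141e+00 1.000e-03 2.600e-01] units [0.007 0.01  0.354] mm [ 1.   1.5 53.2] spin None F [-0.2 -0.2  0.8] op 0.999
[[264.24523841 242.06097755]]
```

View pics/w4.png

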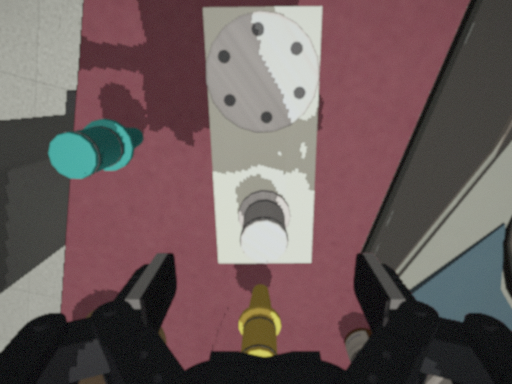

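```bash
python3 -m jog '[[-1,[0.007,0,0.12],0],[-1,[0,0,0.12],0],[-1,[0,0,0.11],0],[-1,[0,0,0],0],[0,[0,0,0],0],[0.3,[0,0,0],0],[1,[0,0,0],0],[1,[0,0,0],0]]' 25
python3 -m jog '[[1,[0,0,0],0],[1,[0,0,0],0]]'
python3 -c "
from h import *
go([.4985,.252,.033])
c=cam('wrist');im=ctrl.get_image('wrist');cv2.imwrite('pics/w5.png',im)
cv2.imwrite('pics/s5.png',ctrl.get_image('scene'));crop('pics/s5.png',150,120,80,80,7,'pics/s5c.png')"
```

```text
t: 7.82
tool_pos: [0.4981, 0.2536, 0.0348]
eef_rot: [-3.142, 0.001, 0.26]
contact_force: [-3.6, -0.7, 4.6]
opening: 0.318
t: 8.07
tool_pos: [0.4981, 0.2535, 0.0349]
eef_rot: [-3.142, 0.001, 0.26]
contact_force: [-2.5, -0.3, 5.8]
opening: 0.322
t 8.07 pos [0.4981 0.2535 0.0349] rot [-3.142e+00  1.000e-03  2.600e-01] units [-0.     0.011  0.012] mm [-0.   1.6  1.9] spin None F [-2.5 -0.3  5.8] op 0.322
```

View pics/w5.png

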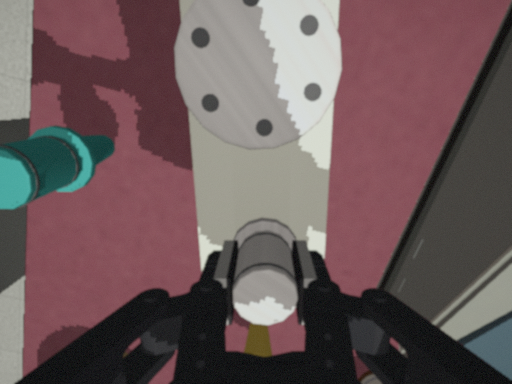

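View pics/s5c.png

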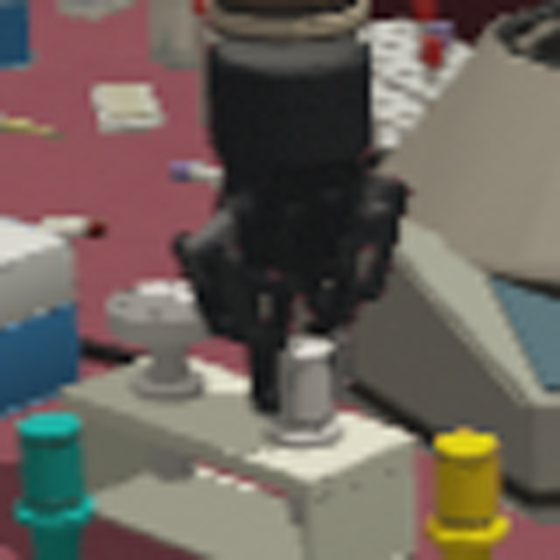

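```bash
python3 -m jog '[[0,[0,0,0],0],[0,[0,0,0],0],[0,[0,0,-0.05],0],[0,[0,0,0],0],[1,[0,0,0],0],[1,[0,0,0],0],[1,[0,0,0],0],[1,[0,0,0],0]]' 30
python3 -c "
from h import *
go([.4985,.252,.033])
cv2.imwrite('pics/w6.png',ctrl.get_image('wrist'))
crop('pics/w6.png',185,190,160,150,5,'pics/w6c.png')"
```

```text
t: 9.18
tool_pos: [0.4983, 0.2535, 0.042]
eef_rot: [3.142, 0.001, 0.26]
contact_force: [-2.3, -0.3, 5.5]
opening: 0.316
t 9.18 pos [0.4983 0.2535 0.042 ] rot [3.142e+00 1.000e-03 2.600e-01] units [-0.001  0.01   0.06 ] mm [-0.2  1.6  9. ] spin None F [-2.3 -0.3  5.5] op 0.316
```

View pics/w6c.png

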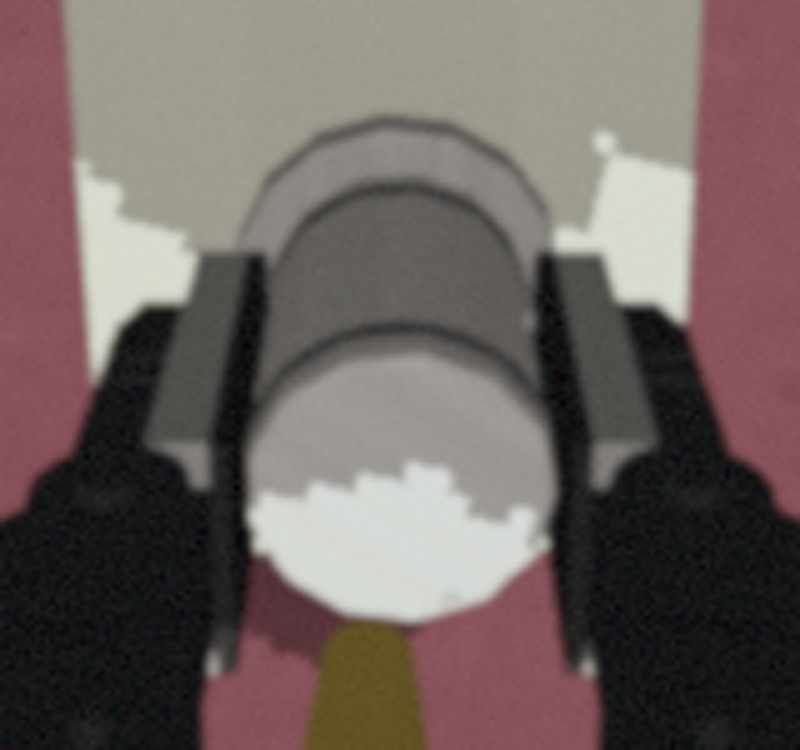

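```bash
python3 -m jog '[[1,[0,0,-0.05],0],[1,[0,0,-0.05],0],[1,[0,0,-0.05],0],[1,[0,0,-0.055],0],[1,[0,0,0],0]]' 25
python3 -m jog '[[1,[0,0,0],0.05],[1,[0,0,0],0.05],[1,[0,0,0],0.05],[1,[0,0,0],0.05],[1,[0,0,0],0.05],[1,[0,0,0],0]]'
python3 -c "
from h import *
go([.4985,.252,.033],-.524)
cv2.imwrite('pics/w7.png',ctrl.get_image('wrist'))
cv2.imwrite('pics/s7.png',ctrl.get_image('scene'));crop('pics/s7.png',150,110,80,80,7,'pics/s7c.png')"
```

```text
t: 9.85
tool_pos: [0.4994, 0.254, 0.0735]
eef_rot: [-3.141, -0.002, 0.26]
contact_force: [-0.4, 0.3, -1.6]
opening: 0.314
t: 10.6
tool_pos: [0.4982, 0.2535, 0.0721]
eef_rot: [3.141, 0.0, -0.523]
contact_force: [-0.1, 0.0, -1.7]
opening: 0.317
t 10.6 pos [0.4982 0.2535 0.0721] rot [ 3.141  0.    -0.523] units [0.007 0.008 0.261] mm [ 1.   1.1 39.1] spin 0.0 F [-0.1  0.  -1.7] op 0.317
```

View pics/w7.png

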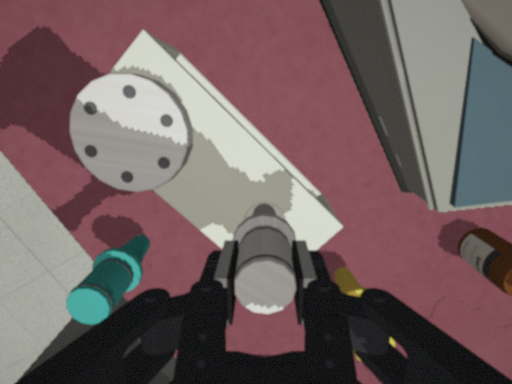

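View pics/s7c.png

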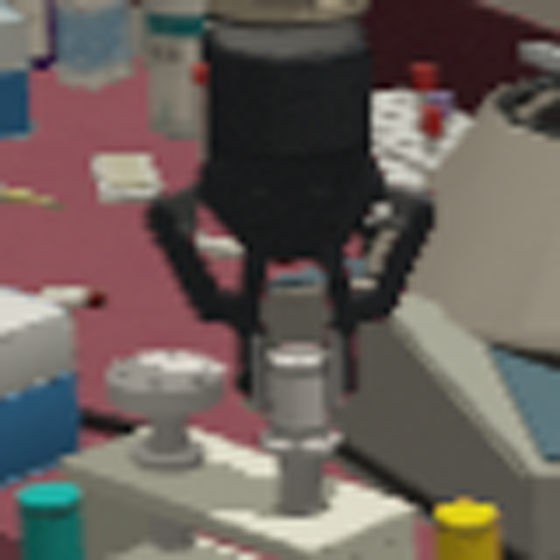

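```bash
python3 -m jog '[[1,[0,-0.05,0],0],[1,[0,-0.05,0],0],[1,[0,-0.05,0],0],[1,[0,-0.05,0],0],[1,[0,-0.03,0],0],[1,[0,0,0],0]]' 20
python3 -c "
from h import *
go([.4985,.252,.033],-.524)
cv2.imwrite('pics/w8.png',ctrl.get_image('wrist'))
cv2.imwrite('pics/s8.png',ctrl.get_image('scene'));crop('pics/s8.png',150,110,80,80,7,'pics/s8c.png')"
```

```text
t: 11.45
tool_pos: [0.5159, 0.284, 0.0722]
eef_rot: [-3.141, 0.0, -0.525]
contact_force: [-2.6, -2.3, -1.9]
opening: 0.316
t 11.45 pos [0.5159 0.284  0.0722] rot [-3.141  0.    -0.525] units [0.007 0.243 0.261] mm [ 1.  36.4 39.2] spin -0.0 F [-2.6 -2.3 -1.9] op 0.316
```

View pics/w8.png

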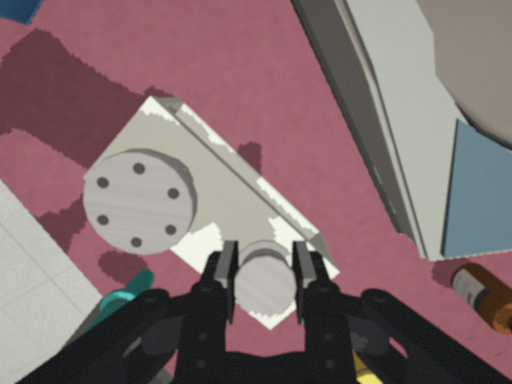

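View pics/s8c.png

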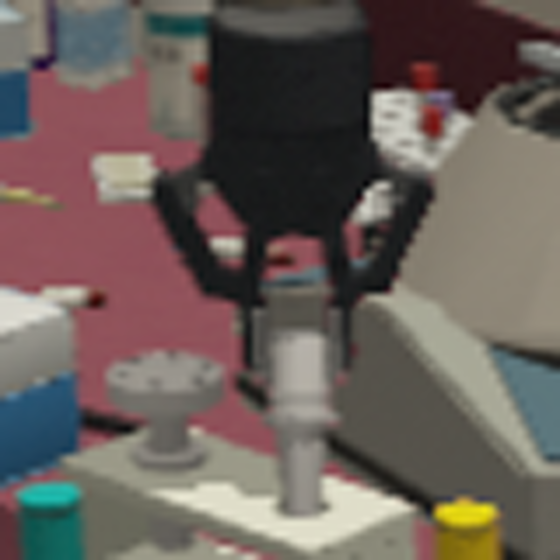

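```bash
python3 -m jog '[[1,[0,0,-0.1],0],[1,[0,0,-0.15],0],[1,[0,0,-0.2],0],[1,[0,0,-0.15],0],[1,[0,0,0],0],[1,[0,0,0],0]]' 30
python3 -c "
from h import *
go([.4985,.252,.033],-.524)
import pickle
pickle.dump((ctrl.observe()['tool_pos'],cam('wrist')),open('w9.pkl','wb'))
cv2.imwrite('pics/w9.png',ctrl.get_image('wrist'));crop('pics/w9.png',200,180,130,140,5,'pics/w9c.png')
cv2.imwrite('pics/s9.png',ctrl.get_image('scene'));crop('pics/s9.png',160,90,70,80,9,'pics/s9c.png')
cv2.imwrite('pics/t9.png',ctrl.get_image('top'))"
```

```text
t: 12.3
tool_pos: [0.5161, 0.2838, 0.1627]
eef_rot: [-3.14, -0.001, -0.525]
contact_force: [-0.0, -0.1, -1.6]
opening: 0.316
t 12.3 pos [0.5161 0.2838 0.1627] rot [-3.14e+00 -1.00e-03 -5.25e-01] units [0.004 0.244 0.864] mm [  0.6  36.6 129.6] spin -0.0 F [-0.  -0.1 -1.6] op 0.316
```

View pics/w9c.png

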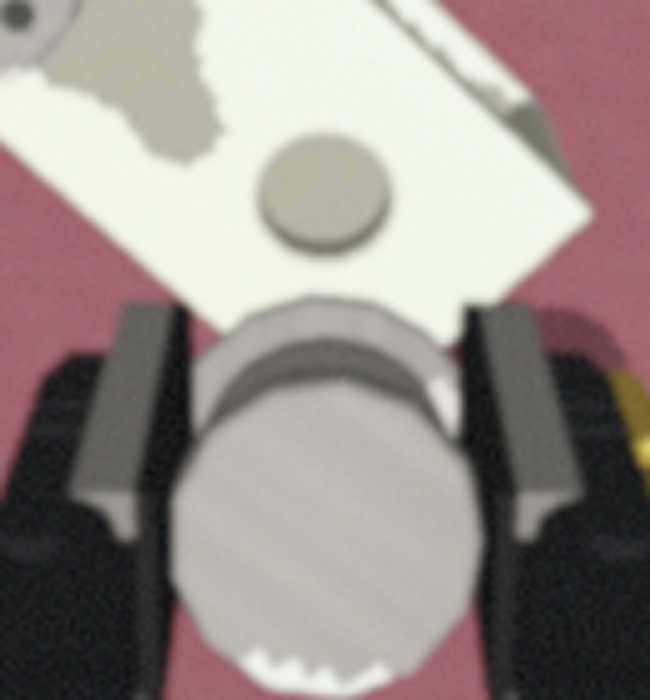

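View pics/s9c.png

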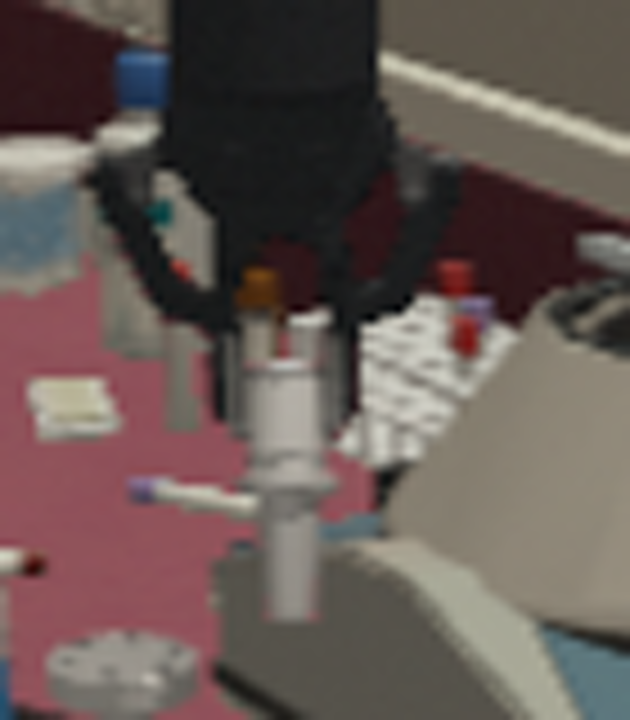

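View pics/t9.png

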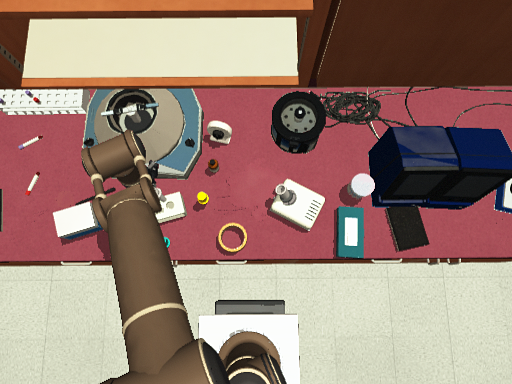

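```bash
cat > fit9.py <<'E'
from h import *
import pickle
from scipy.optimize import least_squares
tp,cw=pickle.load(open('w9.pkl','rb'));cs=cam('scene')
yaw=-.525;tx=np.array([np.cos(yaw),np.sin(yaw),0]);ty=np.array([np.sin(yaw),-np.cos(yaw),0]);up=np.array([0,0,1.])
hw=np.array([265.0,286.6]);st=np.array([192.2,157.6]);sh=np.array([191.5,130.3]);cv=239.0
def model(p):
    h=tp+tx*p[0]+ty*p[1]+up*p[2]
    a=-ty*np.sin(p[3])*np.cos(p[4])+tx*np.sin(p[4])+up*np.cos(p[3])*np.cos(p[4])
    return h,a
def circ(c,a,r):
    u=np.cross(a,tx);u/=np.linalg.norm(u);v=np.cross(a,u);t=np.linspace(0,6.28,73)[:,None]
    return c+r*(np.cos(t)*u+np.sin(t)*v)
def res(p):
    h,a=model(p)
    col=proj('w',circ(h-a*.026,a,.0185),cw)[:,1].min()
    return np.r_[proj('w',h+a*.02,cw)[0]-hw,(proj('s',h+a*.02,cs)[0]-sh),(proj('s',h-a*.071,cs)[0]-st),col-cv]
for p0 in(.2,.45,.7):
    r=least_squares(res,[0,0,.05,p0,0]);print(r.x.round(4),r.fun.round(2),r.cost)
h,a=model(r.x);print("hub",h,"tip",h-.071*a,"axis",a)
E
python3 fit9.py
```

```text
[0.0012 0.0073 0.0487 0.4131 0.0082] [-0.02 -0.01  0.14 -0.5   0.    0.48  0.01] 0.24955706080332524
[0.0012 0.0073 0.0487 0.4131 0.0082] [-0.02 -0.01  0.14 -0.5   0.    0.48  0.01] 0.24955706080331494
[0.0012 0.0073 0.0487 0.4131 0.0082] [-0.02 -0.01  0.14 -0.5   0.    0.48  0.01] 0.24955706080334378
hub [0.51347409 0.27693631 0.21139588] tip [0.4986806  0.25256436 0.14637157] axis [0.20835904 0.34326688 0.91583534]
```

```bash
python3 -m jog '[[1,[0,0,-0.18],0],[1,[0.1,0.2,0],0],[1,[0.2,0.37,0],0],[1,[0.2,0.37,0],0],[1,[0.2,0.37,0],0],[1,[0.2,0.37,0],0],[1,[0.2,0.37,0],0],[1,[0.2,0.35,0],0]]' 35
python3 -m jog '[[1,[0.12,0.2,0],0],[1,[0,0,0],0],[1,[0,0,0],0],[1,[0,0,0],0]]'
python3 -c "
from h import *
go([.505,-.16,.19],-.524)
import pickle
pickle.dump((ctrl.observe()['tool_pos'],cam('wrist')),open('w10.pkl','wb'))
cv2.imwrite('pics/w10.png',ctrl.get_image('wrist'))
cv2.imwrite('pics/t10.png',ctrl.get_image('top'))"
```

```text
t: 13.45
tool_pos: [0.5033, -0.1246, 0.1885]
eef_rot: [-3.141, 0.001, -0.526]
contact_force: [0.4, 1.2, -2.3]
opening: 0.314
t: 13.95
tool_pos: [0.5043, -0.1565, 0.1889]
eef_rot: [-3.141, 0.001, -0.524]
contact_force: [0.5, 0.2, -2.7]
opening: 0.317
t 13.95 pos [ 0.5043 -0.1565  0.1889] rot [-3.141e+00  1.000e-03 -5.240e-01] units [ 0.016  0.018 -0.008] mm [ 2.3  2.7 -1.1] spin 0.0 F [ 0.5  0.2 -2.7] op 0.317
```

View pics/w10.png

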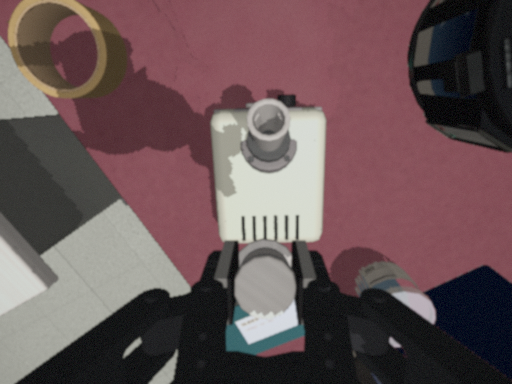

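View pics/t10.png

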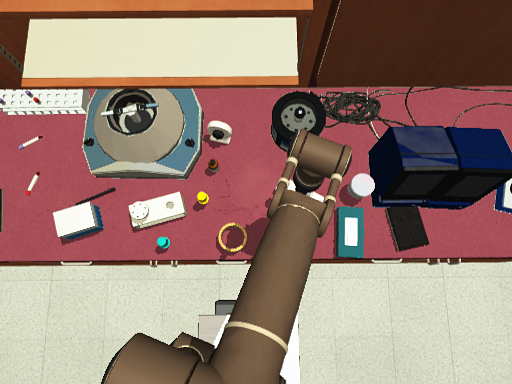

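```bash
python3 -c "
from h import *
crop('pics/w10.png',205,85,130,110,6,'pics/w10c.png')"
```

```text
(no output)
```

View pics/w10c.png

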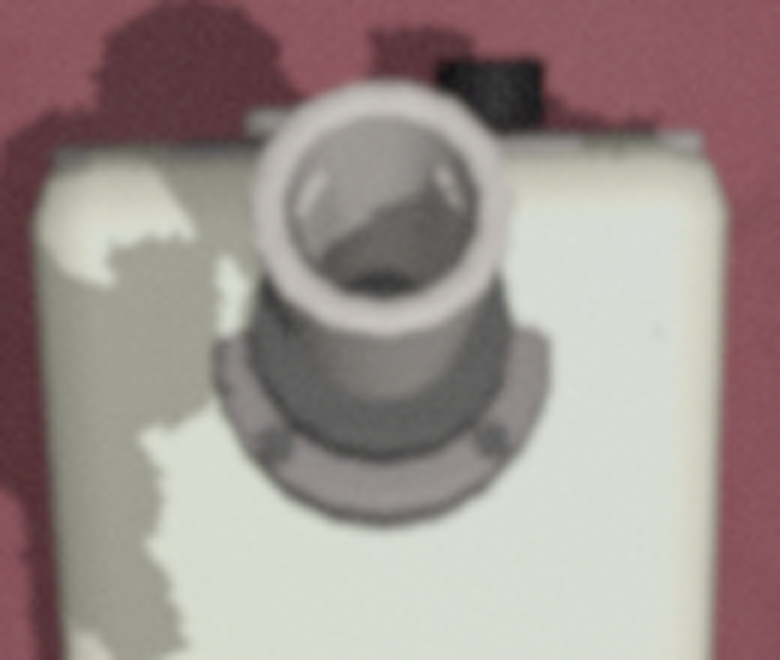

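```bash
cat > sock.py <<'E'
from h import *
import pickle
from scipy.optimize import least_squares
tp,cw=pickle.load(open('w10.pkl','rb'))
def sax(h,t=.45): return np.array([np.sin(t)*np.cos(h),np.sin(t)*np.sin(h),np.cos(t)])
def circ(c,a,r):
    u=np.cross(a,[0,0,1.]);u/=np.linalg.norm(u);v=np.cross(a,u);t=np.linspace(0,6.28,181)[:,None]
    return c+r*(np.cos(t)*u+np.sin(t)*v)
L,Rr,Tt,B=[205+252/6-.4,205+510/6-.4,85+82/6-.4,85+334/6-.4]
if __name__=="__main__":
  print(at_z('w',((L+Rr)/2,(Tt+B)/2),.110,cw))
  def res(p):
    q=proj('w',circ(p,sax(np.radians(60)),.0185),cw);return [q[:,0].min()-L,q[:,0].max()-Rr,q[:,1].min()-Tt,q[:,1].max()-B]
  r=least_squares(res,[.535,-.108,.11]);print(r.x,r.fun)
  m=r.x
  # heading check: axis point 50mm below mouth, projected col
  for h in(55,60,65):
    print(h,proj('w',[m,m-.05*sax(np.radians(h))],cw))
E
python3 sock.py; python3 -c "
from h import *
print(proj('top',[[.5355,-.1083,.11]]),proj('scene',[[.5355,-.1083,.11]]))"
```

```text
[ 0.53799074 -0.10604602  0.11      ]
[ 0.53779204 -0.10657944  0.10011951] [-0.20662344  0.2065959   0.21783205 -0.21372899]
55 [[268.09857708 119.07115656]
 [265.7141053  137.73123797]]
60 [[268.09857708 119.07115656]
 [267.58579478 137.81565307]]
65 [[268.09857708 119.07115656]
 [269.45811928 137.73521426]]
[[280.88637013 189.01787532]] [[271.53815649 205.82664824]]
```

```bash
python3 -c "
from h import *
go([.5626,-.061,.1623],-.515)"
```

```text
t 14.05 pos [ 0.5046 -0.1566  0.1892] rot [-3.141  0.    -0.524] units [ 0.016 -0.746  0.179] mm [   2.4 -111.8   26.9] spin -0.003 F [-0.4  0.5 -2. ] op 0.319
```

```bash
python3 -m jog '[[1,[0.016,-0.2,0],0],[1,[0,-0.25,0],0],[1,[0,-0.2,0.06],0],[1,[0,-0.096,0.12],0],[1,[0,0,0],0],[1,[0,0,0],0],[1,[0,0,0],0]]'
python3 -c "
from h import *
go([.5556,-.0731,.1335],-.524)
import pickle
tp=ctrl.observe()['tool_pos'];pickle.dump((tp,cam('wrist')),open('w11.pkl','wb'))
w=ctrl.get_image('wrist');s=ctrl.get_image('scene');cv2.imwrite('pics/w11.png',w);cv2.imwrite('pics/s11.png',s)
crop(w,200,150,130,150,5,'pics/w11c.png');crop(s,240,130,65,90,9,'pics/s11c.png')
tip=tp+[-.0174,-.0312,-.0163];m=np.array([.5365,-.1073,.11])
print(((proj('scene',[tip,m])+.5)-[240,130])*9)
"
```

```text
t: 14.92
tool_pos: [0.5628, -0.0632, 0.1629]
eef_rot: [3.141, -0.001, -0.526]
contact_force: [-0.2, 0.9, -2.2]
opening: 0.313
t 14.93 pos [ 0.5628 -0.0632  0.1629] rot [ 3.141e+00 -1.000e-03 -5.260e-01] units [-0.008  0.081  0.196] mm [-1.3 12.1 29.4] spin -0.001 F [-0.2  0.9 -2.2] op 0.313
[[289.66753814 553.09110009]
 [288.80598639 684.93222897]]
```

View pics/w11c.png

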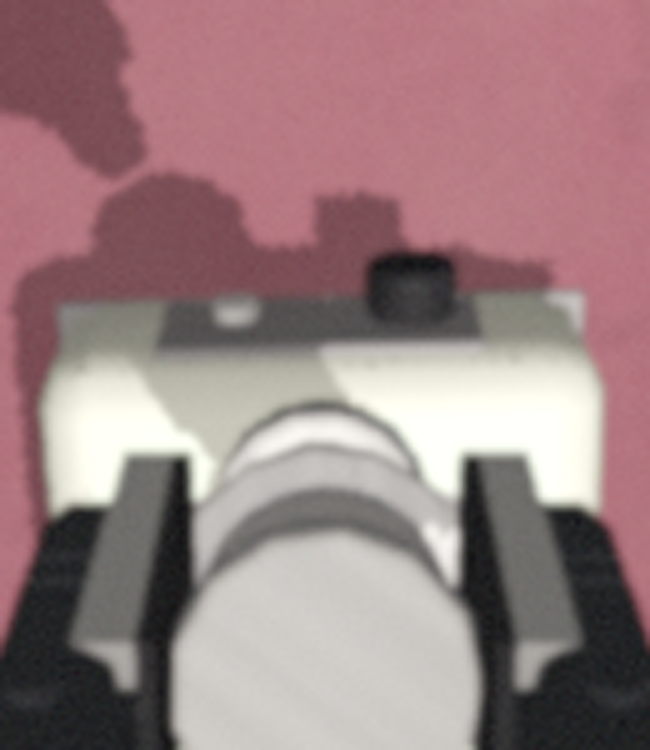

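View pics/s11c.png

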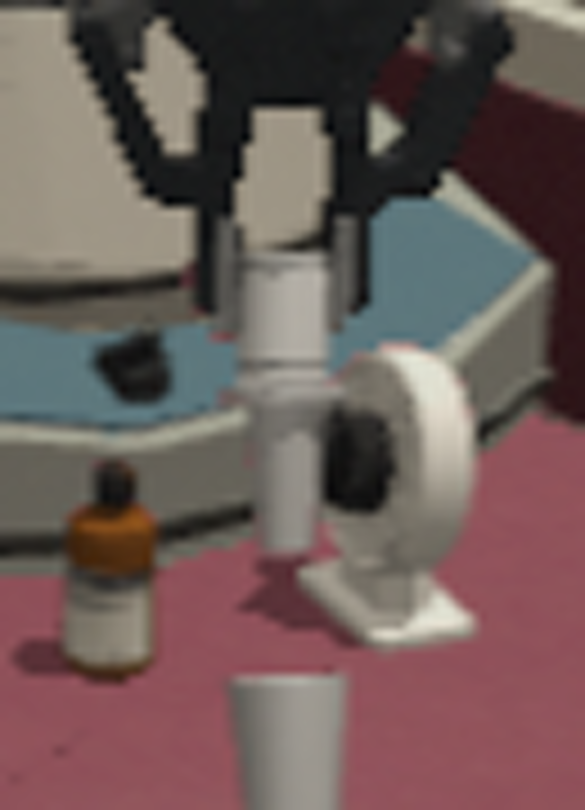

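```bash
python3 -m jog '[[1,[0,0.04,0.1],0],[1,[0,0.04,0.096],0],[1,[0,0,0],0],[1,[0,0,0],0]]' 25
python3 -c "
from h import *
s=ctrl.get_image('scene');cv2.imwrite('pics/s12.png',s)
crop(s,240,150,65,80,9,'pics/s12c.png')
go([.5556,-.0731,.1335],-.524)
"
```

```text
t: 15.52
tool_pos: [0.5566, -0.0727, 0.1326]
eef_rot: [3.142, 0.001, -0.526]
contact_force: [0.9, -0.4, -1.3]
opening: 0.315
t 15.57 pos [ 0.5571 -0.0727  0.1331] rot [-3.141 -0.    -0.525] units [-0.007  0.007 -0.002] mm [-1.1  1.1 -0.4] spin -0.0 F [ 0.1  0.7 -2.2] op 0.314
```

View pics/s12c.png

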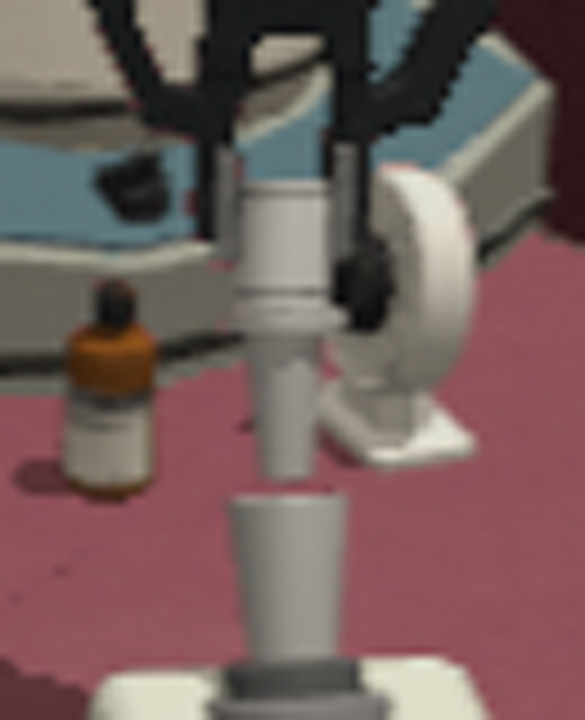

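```bash
python3 -m jog '[[1,[0,0.023,0.048],0],[1,[0,0.023,0.048],0],[1,[0,0,0],0]]' 20; python3 -m jog '[[1,[0,0.023,0.048],0],[1,[0,0,0],0]]'
python3 -c "
from h import *
s=ctrl.get_image('scene');cv2.imwrite('pics/s13.png',s)
crop(s,240,150,65,80,9,'pics/s13c.png')
"
```

```text
t: 15.95
tool_pos: [0.5521, -0.0786, 0.1174]
eef_rot: [3.141, 0.002, -0.526]
contact_force: [-0.1, -0.7, -1.7]
opening: 0.313
t: 16.2
tool_pos: [0.5507, -0.0816, 0.1106]
eef_rot: [3.141, 0.002, -0.526]
contact_force: [0.3, -0.2, -2.2]
opening: 0.318
```

View pics/s13c.png

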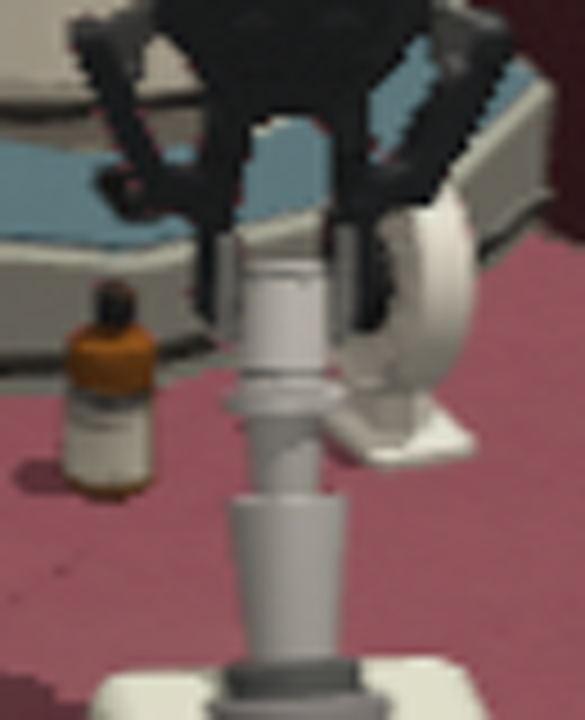

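```bash
python3 -m jog '[[1,[0,0.023,0.048],0],[1,[0,0,0],0]]'; python3 -m jog '[[1,[0,0.0145,0.03],0],[1,[0,0,0],0]]';python3 -m jog '[[1,[0,0.0116,0.024],0],[1,[0,0,0],0]]'
python3 -c "
from h import *
s=ctrl.get_image('scene');cv2.imwrite('pics/s14.png',s)
crop(s,240,150,65,80,9,'pics/s14c.png')
"
```

```text
t: 16.5
tool_pos: [0.549, -0.0846, 0.1034]
eef_rot: [3.141, 0.002, -0.526]
contact_force: [0.2, -0.0, -1.7]
opening: 0.311
t: 16.75
tool_pos: [0.5485, -0.0865, 0.0993]
eef_rot: [3.142, 0.0, -0.525]
contact_force: [-0.6, -0.7, -1.9]
opening: 0.312
t: 17.0
tool_pos: [0.548, -0.0877, 0.0961]
eef_rot: [-3.141, 0.0, -0.525]
contact_force: [1.1, 2.0, -0.5]
opening: 0.314
```

View pics/s14c.png

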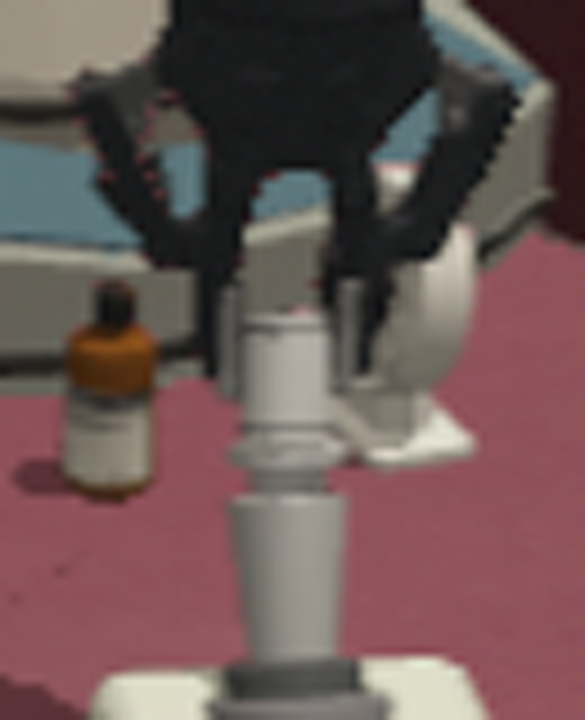

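```bash
python3 -m jog '[[1,[0,0.002,0.02],0],[1,[0,0,0],0]]'; python3 -m jog '[[1,[0,0.006,0.012],0],[1,[0,0,0],0]]'
```

```text
t: 17.3
tool_pos: [0.5479, -0.0881, 0.0936]
eef_rot: [-3.141, -0.0, -0.525]
contact_force: [-1.4, 3.9, 3.6]
opening: 0.319
t: 17.55
tool_pos: [0.5478, -0.0886, 0.0922]
eef_rot: [-3.141, -0.0, -0.526]
contact_force: [-1.8, 4.9, 5.5]
opening: 0.317
```

```bash
python3 -c "
from h import *
s=ctrl.get_image('scene');cv2.imwrite('pics/s15.png',s)
crop(s,240,150,65,80,9,'pics/s15c.png')
w=ctrl.get_image('wrist');crop(w,200,170,130,150,5,'pics/w15c.png')
"
```

```text
(no output)
```

View pics/s15c.png

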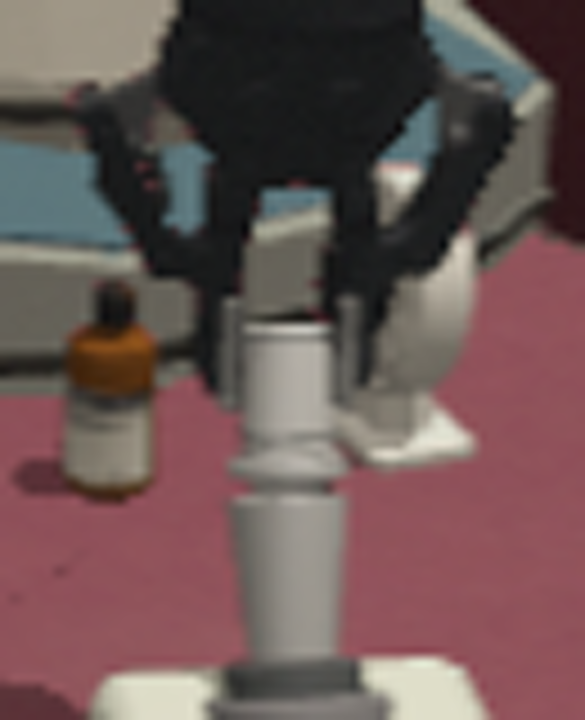

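View pics/w15c.png

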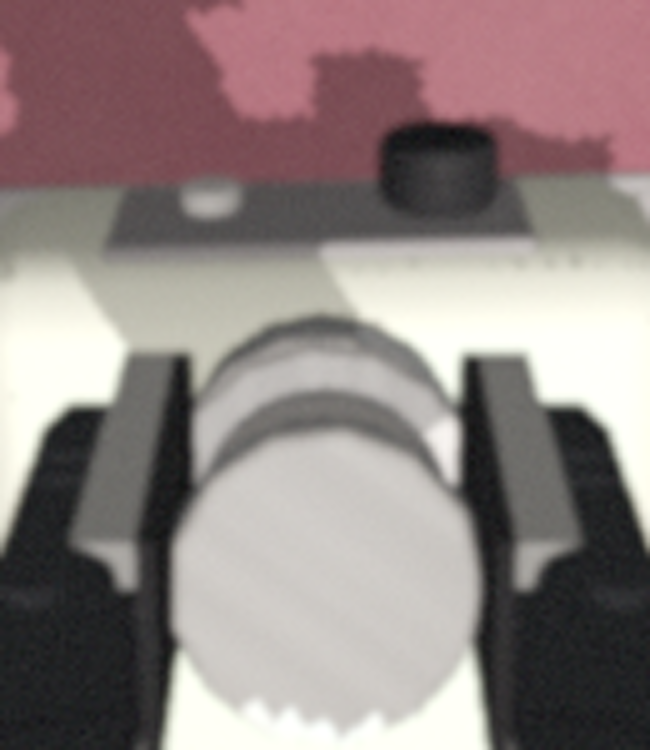

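```bash
cat > ov.py <<'E'
import sys
from sock import *
def overlay(src,out,x,y,w,h,sc,arbs,n='scene',c=None):
    im=cv2.imread(src);big=cv2.resize(im[y:y+h,x:x+w],None,fx=sc,fy=sc,interpolation=cv2.INTER_CUBIC)
    m=np.array([.5365,-.1073,.110]);s=sax(np.radians(60))
    def dr(P,col):
        q=((proj(n,P,c)+.5-[x,y])*sc).astype(int);cv2.polylines(big,[q.reshape(-1,1,2)],True,col,1)
    dr(circ(m,s,.0185),(255,0,0))
    for gap,t,col in arbs:
        a=sax(np.radians(60),t);b=m+s*gap
        dr(circ(b,a,.0185),col);dr(circ(b+a*.006,a,.0185),col);dr(circ(b+a*.046,a,.014),col)
    cv2.imwrite(out,big)
if __name__=="__main__":
    overlay('pics/s15.png','pics/s15o.png',245,175,55,45,14,[(.007,.45,(0,255,0)),(.007,.36,(0,0,255))])
E
python3 ov.py
```

```text
(no output)
```

View pics/s15o.png

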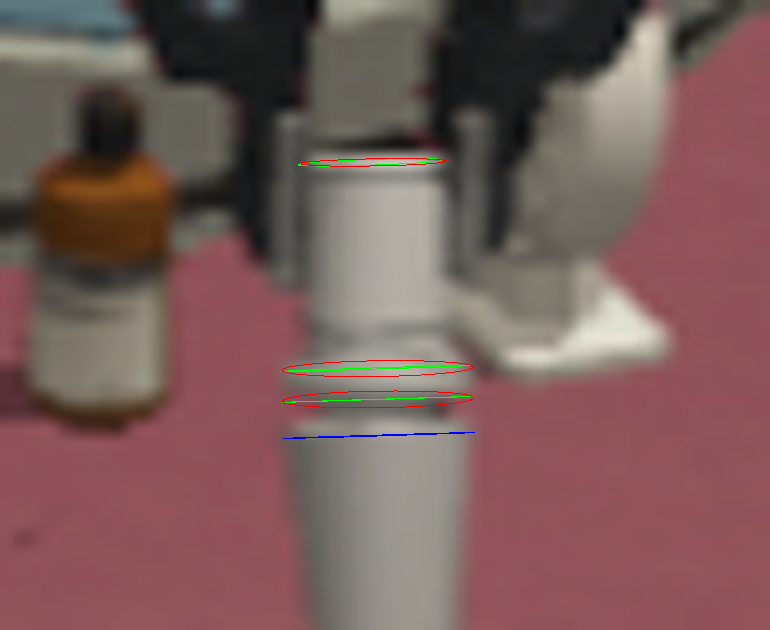

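```bash
python3 -m jog '[[0.2,[0,0,0],0],[0,[0,0,0],0],[-0.3,[0,0,0],0],[-0.3,[0,0,0],0],[-0.3,[0,0,0],0]]'
python3 -c "
from h import *
s=ctrl.get_image('scene');cv2.imwrite('pics/s16.png',s)
crop(s,245,175,55,45,14,'pics/s16c.png')
w=ctrl.get_image('wrist');cv2.imwrite('pics/w16.png',w);crop(w,180,160,170,160,4.5,'pics/w16c.png')
"
```

```text
t: 18.27
tool_pos: [0.5472, -0.0891, 0.0912]
eef_rot: [3.141, -0.0, -0.525]
contact_force: [0.1, 0.2, -0.6]
opening: 0.651
```

View pics/s16c.png

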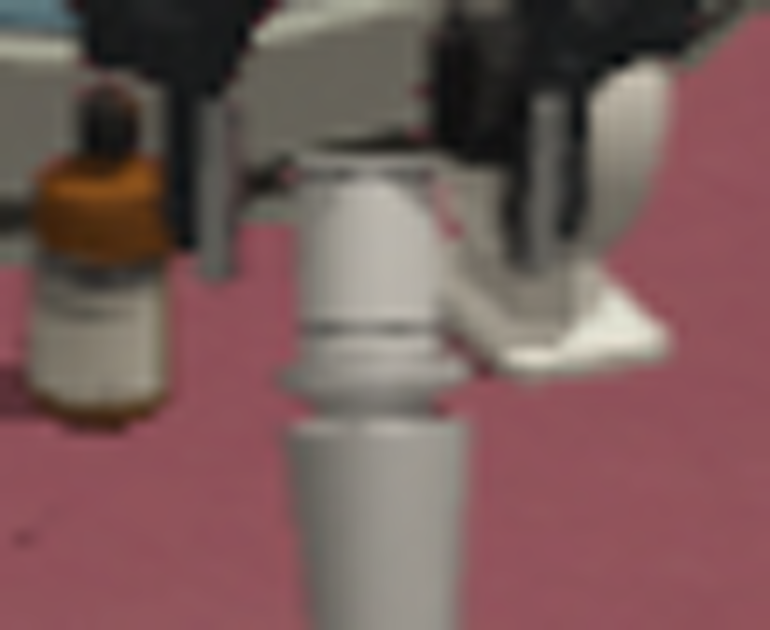

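View pics/w16c.png

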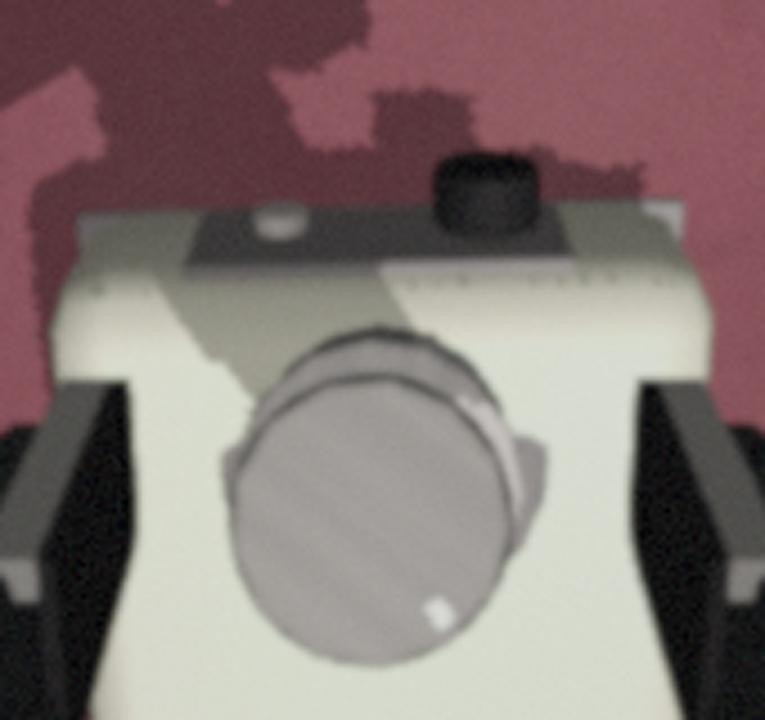

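```bash
python3 -m jog '[[-0.3,[0,-0.058,-0.12],0],[-0.3,[0,-0.058,-0.12],0],[-0.3,[0,-0.058,-0.12],0],[1,[0,0,0],0],[1,[0,0,0],0],[1,[0,0,0],0],[1,[0,0,0],0],[1,[0,0,0],0]]' 40
python3 -c "
from h import *
go([.5578,-.0704,.13],-.524)
import pickle
tp=ctrl.observe()['tool_pos'];pickle.dump((tp,cam('wrist')),open('w17.pkl','wb'))
s=ctrl.get_image('scene');cv2.imwrite('pics/s17.png',s)
crop(s,240,150,65,75,10,'pics/s17c.png')
w=ctrl.get_image('wrist');cv2.imwrite('pics/w17.png',w);crop(w,180,160,170,160,4.5,'pics/w17c.png')
"
```

```text
t: 19.38
tool_pos: [0.56, -0.0665, 0.1448]
eef_rot: [3.141, 0.001, -0.526]
contact_force: [0.4, -0.5, -0.1]
opening: 0.002
t 19.38 pos [ 0.56   -0.0665  0.1448] rot [ 3.141e+00  1.000e-03 -5.260e-01] units [0.001 0.03  0.098] mm [ 0.1  4.4 14.8] spin -0.001 F [ 0.4 -0.5 -0.1] op 0.002
```

View pics/s17c.png

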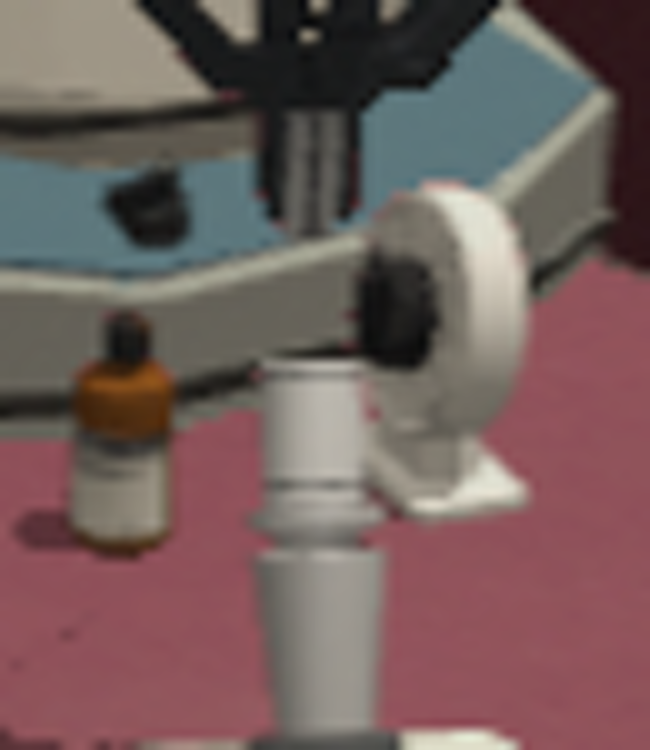

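View pics/w17c.png

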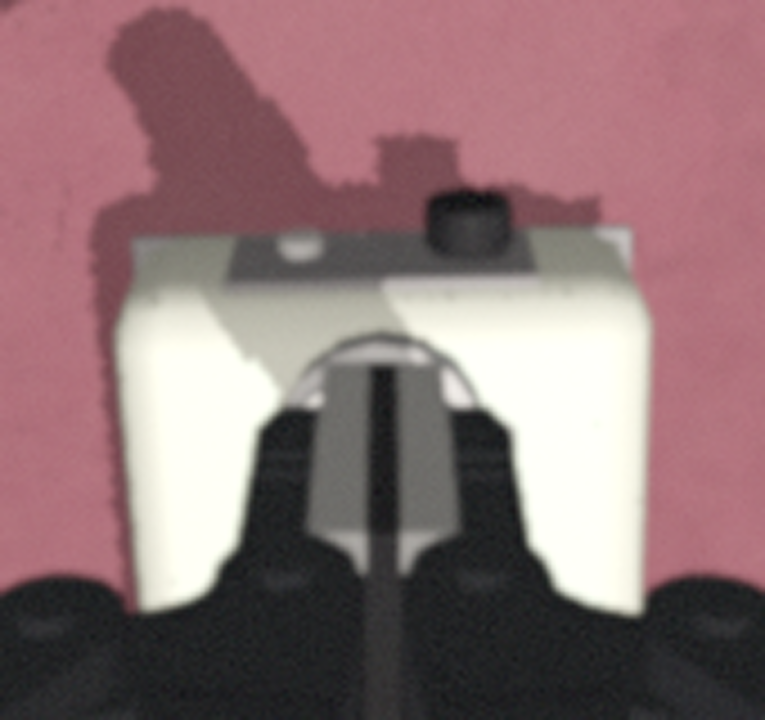

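```bash
python3 -c "
from h import *
m=np.array([.5365,-.1073,.11]);s=np.array([.217,.377,.9]);E=m+s*.052
P=np.array([[.56,-.0665,.145],[.56,-.0665,.184],E,m])
print((proj('scene',P)+.5-[240,150])*10)
go([.5578,-.0704,.123],-.524)
"
```

```text
[[298.55622557 373.95135683]
 [304.32119911 243.32320246]
 [314.60151972 369.71428567]
 [320.89554043 561.03580997]]
t 19.48 pos [ 0.5602 -0.0665  0.145 ] rot [ 3.141  0.    -0.526] units [-0.001  0.03   0.147] mm [-0.1  4.6 22. ] spin -0.0 F [ 0.5 -0.2  1. ] op -0.003
```

```bash
python3 -m jog '[[1,[0,0.015,0.07],0],[1,[0,0.015,0.07],0],[1,[0,0,0],0]]'; for i in 1; do python3 -m jog '[[1,[0,0.009,0.018],0],[1,[0,0,0],0]]';done; python3 -m jog '[[1,[0,0.009,0.018],0],[1,[0,0,0],0]]'; python3 -m jog '[[1,[0,0.006,0.012],0],[1,[0,0,0],0]]'
```

```text
t: 19.85
tool_pos: [0.5564, -0.0702, 0.1224]
eef_rot: [3.14, 0.004, -0.526]
contact_force: [-1.2, -0.3, -0.1]
opening: 0.001
t: 20.1
tool_pos: [0.5574, -0.0716, 0.1216]
eef_rot: [3.142, -0.0, -0.525]
contact_force: [0.4, 0.4, 0.1]
opening: -0.001
t: 20.35
tool_pos: [0.5566, -0.0727, 0.1188]
eef_rot: [3.142, 0.0, -0.525]
contact_force: [0.1, -0.9, -0.3]
opening: 0.002
t: 20.6
tool_pos: [0.5561, -0.0734, 0.1169]
eef_rot: [3.141, 0.0, -0.525]
contact_force: [0.1, 0.4, -0.7]
opening: -0.001
```

```bash
python3 -m jog '[[1,[0,-0.03,0],0],[1,[0,0,0.012],0],[1,[0,0,0],0]]'; python3 -m jog '[[1,[0,0.003,0.012],0],[1,[0,0,0],0]]'; python3 -m jog '[[1,[0,0.003,0.008],0],[1,[0,0,0],0]]'
```

```text
t: 20.98
tool_pos: [0.5584, -0.0694, 0.115]
eef_rot: [3.141, 0.0, -0.525]
contact_force: [-0.4, -0.3, 0.6]
opening: 0.002
t: 21.22
tool_pos: [0.5581, -0.0699, 0.1132]
eef_rot: [3.141, 0.0, -0.525]
contact_force: [0.2, -0.3, 0.8]
opening: 0.001
t: 21.48
tool_pos: [0.558, -0.0703, 0.1122]
eef_rot: [3.142, 0.0, -0.525]
contact_force: [0.3, -0.7, -0.2]
opening: -0.001
```

```bash
python3 -m jog '[[1,[0,0.005,0.01],0],[1,[0,0,0],0]]'; python3 -m jog '[[1,[0,0.005,0.01],0],[1,[0,0,0],0]]'
python3 -c "
from h import *
s=ctrl.get_image('scene');cv2.imwrite('pics/s18.png',s)
crop(s,240,150,65,75,10,'pics/s18c.png')
"
```

```text
t: 21.72
tool_pos: [0.5587, -0.0707, 0.1115]
eef_rot: [-3.14, -0.001, -0.526]
contact_force: [0.1, 1.6, 3.5]
opening: -0.001
t: 21.98
tool_pos: [0.5589, -0.0711, 0.1105]
eef_rot: [-3.139, -0.003, -0.526]
contact_force: [1.6, 3.8, 5.3]
opening: 0.001
```

View pics/s18c.png

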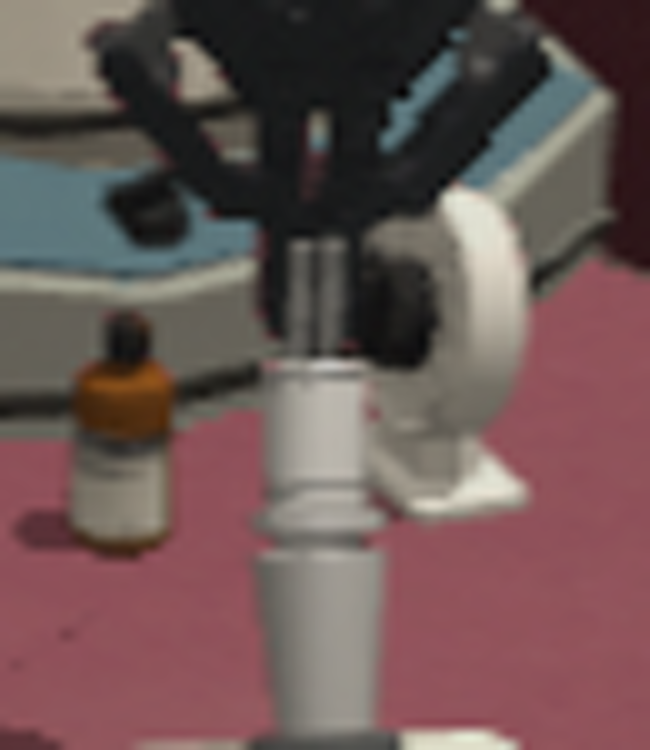

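```bash
python3 -m jog '[[1,[0,0,-0.1],0],[1,[0,0.067,0],0],[1,[0,0,0.05],0],[1,[0,0,0],0]]'; python3 -m jog '[[1,[0,0.004,0.008],0],[1,[0,0,0],0]]'; python3 -m jog '[[1,[0,0.004,0.01],0],[1,[0,0,0],0]]'
```

```text
t: 22.52
tool_pos: [0.5517, -0.0805, 0.1161]
eef_rot: [3.141, 0.001, -0.526]
contact_force: [-0.2, -0.3, 0.3]
opening: 0.001
t: 22.78
tool_pos: [0.5522, -0.0807, 0.1158]
eef_rot: [-3.141, -0.0, -0.525]
contact_force: [0.6, 0.9, 2.9]
opening: 0.004
t: 23.02
tool_pos: [0.5531, -0.0809, 0.1153]
eef_rot: [-3.14, -0.002, -0.525]
contact_force: [0.7, 2.0, 6.9]
opening: -0.0
```

```bash
python3 -m jog '[[1,[0,0.004,0.01],0],[1,[0,0.004,0.01],0],[1,[0,0,0],0]]'; python3 -m jog '[[1,[0,0.004,0.01],0],[1,[0,0.004,0.01],0],[1,[0,0,0],0]]'
python3 -c "
from h import *
s=ctrl.get_image('scene');cv2.imwrite('pics/s19.png',s)
crop(s,240,150,65,75,10,'pics/s19c.png')
"
```

```text
t: 23.4
tool_pos: [0.5544, -0.0814, 0.114]
eef_rot: [-3.137, -0.005, -0.526]
contact_force: [0.6, 4.5, 11.7]
opening: -0.0
t: 23.78
tool_pos: [0.5554, -0.0818, 0.113]
eef_rot: [-3.135, -0.007, -0.526]
contact_force: [1.6, 6.9, 17.9]
opening: -0.002
```

View pics/s19c.png

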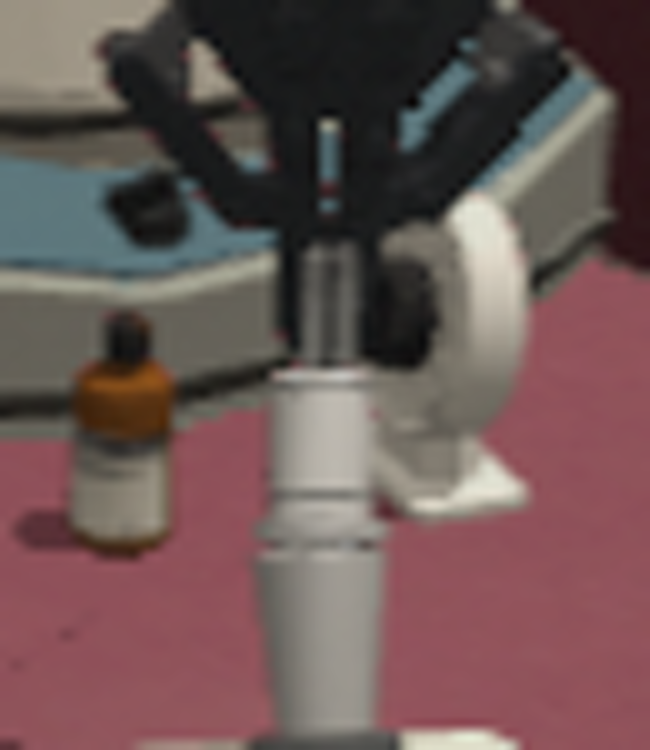

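```bash
python3 -m jog '[[1,[0,-0.03,-0.07],0],[1,[-0.012,0,0],0],[1,[0,0.03,0.065],0],[1,[0,0,0],0]]'; python3 -m jog '[[1,[0,0.005,0.01],0],[1,[0,0.005,0.01],0],[1,[0,0,0],0]]'; python3 -m jog '[[1,[0,0.005,0.01],0],[1,[0,0.005,0.01],0],[1,[0,0,0],0]]'
python3 -c "
from h import *
s=ctrl.get_image('scene');cv2.imwrite('pics/s20.png',s)
crop(s,240,150,65,75,10,'pics/s20c.png')
"
```

```text
t: 24.32
tool_pos: [0.5503, -0.0814, 0.112]
eef_rot: [-3.138, -0.0, -0.527]
contact_force: [-3.8, 5.6, 19.8]
opening: 0.006
t: 24.7
tool_pos: [0.5506, -0.0815, 0.1118]
eef_rot: [-3.136, -0.001, -0.527]
contact_force: [-7.6, 10.3, 32.0]
opening: -0.001
t: 25.08
tool_pos: [0.5511, -0.0816, 0.1117]
eef_rot: [-3.133, -0.002, -0.528]
contact_force: [-10.5, 13.9, 43.1]
opening: -0.001
```

View pics/s20c.png

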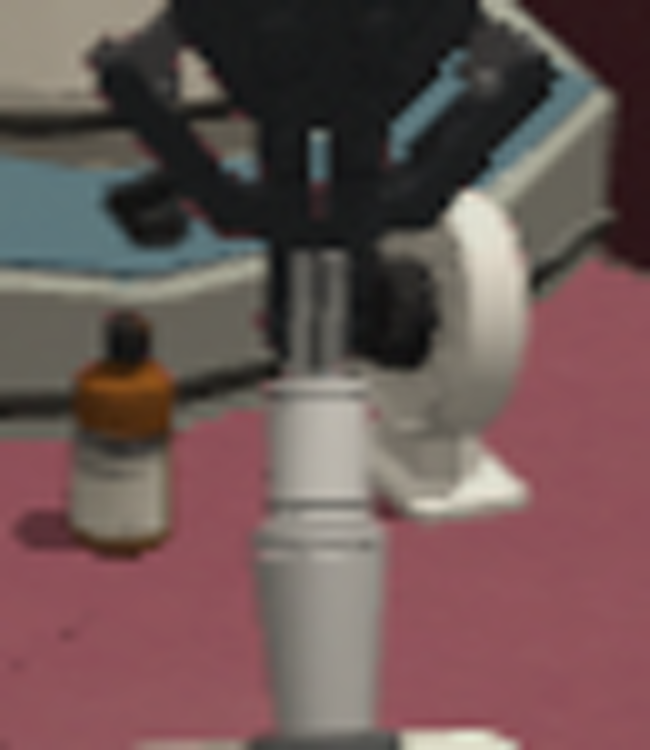

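```bash
python3 -m jog '[[1,[0,-0.04,-0.09],0],[1,[0,-0.1,-0.2],0],[1,[0,-0.1,-0.2],0],[1,[0,-0.2,-0.15],0],[1,[0,-0.3,0],0],[1,[0,0,0],0],[1,[0,0,0],0]]'
python3 -c "
from h import *
import pickle
c=cam('wrist');tp=ctrl.observe()['tool_pos'];pickle.dump((tp,c),open('w21.pkl','wb'))
s=ctrl.get_image('scene');cv2.imwrite('pics/s21.png',s)
crop(s,245,175,55,45,14,'pics/s21c.png')
cv2.imwrite('pics/w21.png',ctrl.get_image('wrist'))
cv2.imwrite('pics/t21.png',ctrl.get_image('top'));crop('pics/t21.png',240,150,100,90,7,'pics/t21c.png')
go([.55,-.08,.11])
from ov import overlay
overlay('pics/s21.png','pics/s21o.png',245,175,55,45,14,[(0,.45,(0,255,0))])
"
```

```text
t: 26.0
tool_pos: [0.6015, 0.0104, 0.1966]
eef_rot: [3.139, 0.003, -0.525]
contact_force: [-0.8, 0.1, -0.2]
opening: -0.002
t 26.15 pos [0.602  0.0099 0.1977] rot [ 3.14e+00  2.00e-03 -5.27e-01] units [0.003 0.691 0.585] mm [  0.4 103.7  87.8] spin None F [ 0.4 -1.3  0.9] op -0.002
```

View pics/s21c.png

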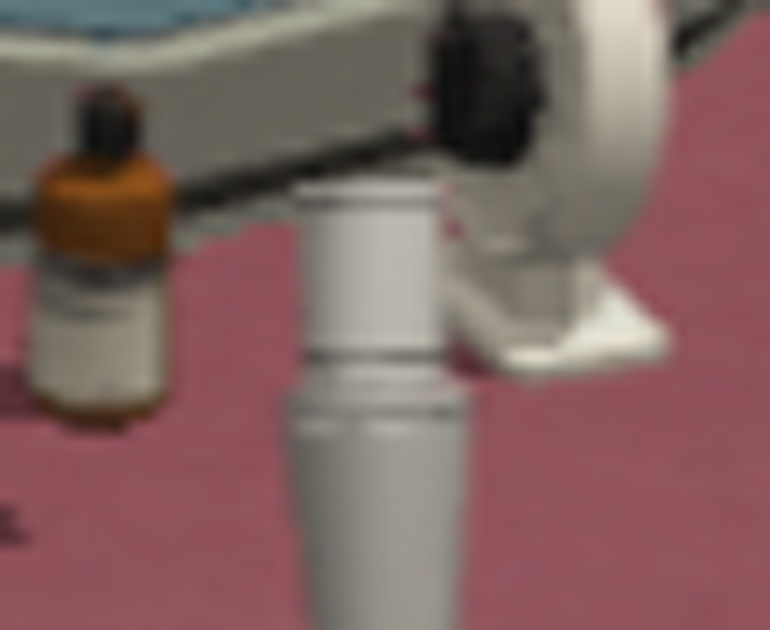

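View pics/w21.png

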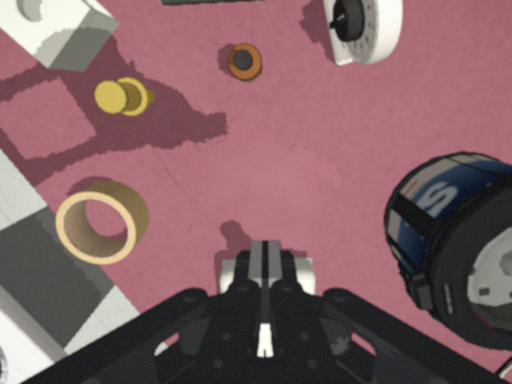

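View pics/t21c.png

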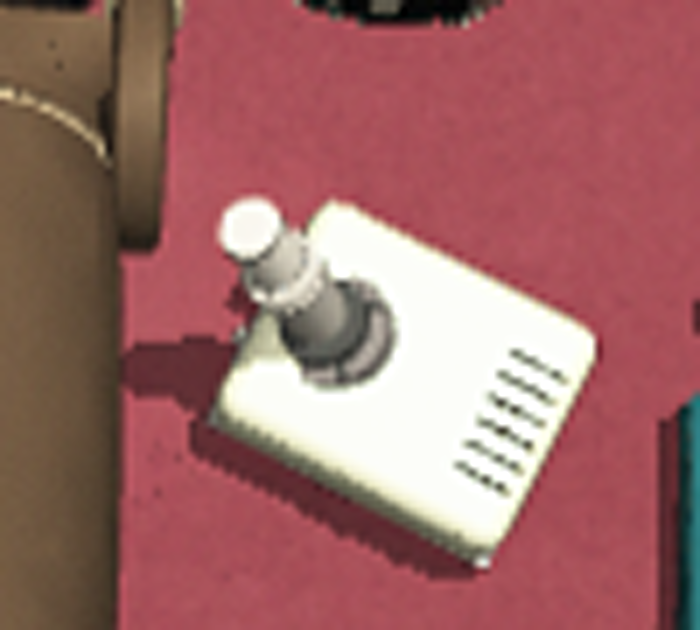

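View pics/s21o.png

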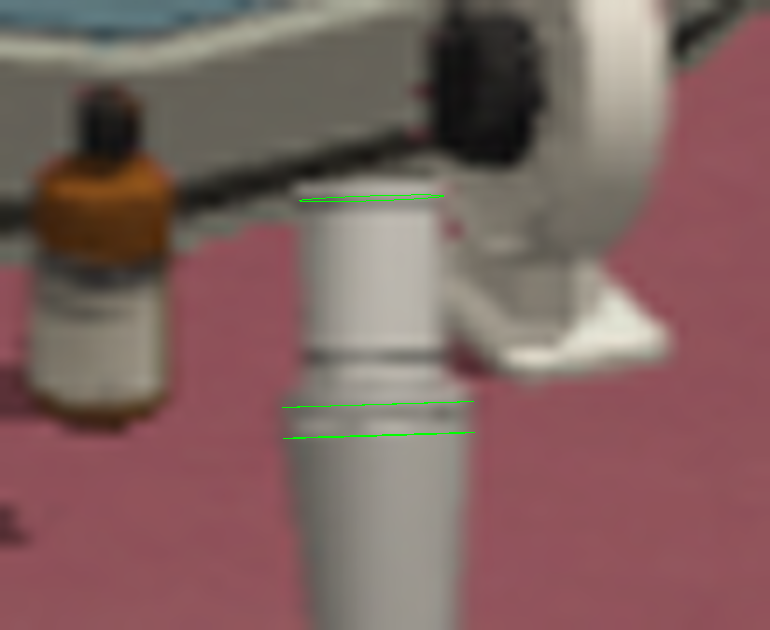

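```bash
python3 -c "
from h import *
from sock import sax
a=cv2.imread('pics/s12.png',0).astype(int);b=cv2.imread('pics/s21.png',0).astype(int);c=cv2.imread('pics/s16.png',0).astype(int)
for v in range(184,212):print(v,a[v,266:279:3],c[v,266:279:3],b[v,266:279:3])
m=np.array([.5365,-.1073,.11]);s=sax(np.radians(60))
print(proj('scene',[m,m+s*.006,m+s*.046]))
"
python3 - <<'E'
import cv2
a=cv2.imread('pics/s12.png')[193:215,252:292];b=cv2.imread('pics/s21.png')[193:215,252:292]
import numpy as np
cv2.imwrite('pics/cmp.png',cv2.resize(np.vstack([a,b]),None,fx=13,fy=13,interpolation=cv2.INTER_NEAREST))
E
```

```text
184 [114 136 152 150  64] [ 98 103  69  46  21] [ 99 103  70  46  21]
185 [106 137 160 153  97] [100  57  36  44  21] [100  57  36  44  20]
186 [ 99 124 139 136  68] [106 124 128 111  36] [52 34 55 96 37]
187 [ 45 103 115  99 110] [ 77  88 116  84 109] [ 33  63  96  98 109]
188 [ 74 106 112  94 115] [ 97 149 179 111 115] [114 146 173 166 115]
189 [ 97 106 111  93 124] [107 154 183 120 125] [ 84 113 142 135 124]
190 [105 105 133  98 127] [113 159 182 156 127] [108 152 180 171 126]
191 [100 105 142 117 123] [108 160 182 170 122] [108 155 182 174 122]
192 [100 106 143 125 118] [107 160 182 172 117] [108 156 182 174 117]
193 [101 109 143 133 116] [105 160 182 173 116] [107 156 182 173 117]
194 [100 109 143 146 121] [109 159 181 173 121] [107 156 182 173 121]
195 [100 107 142 139 142] [111 160 180 174 142] [106 156 181 173 142]
196 [ 99 106 142 122 153] [110 159 180 169 153] [105 157 181 172 153]
197 [ 82 105 142  95 144] [110 159 180 168 144] [100 157 180 172 144]
198 [ 98 104 141  86 124] [ 92 116 128 131 123] [105 156 180 171 124]
199 [100 104 142  85  94] [108 156 176 166  94] [104 15
[... 242 characters left out ...]
101 102] [ 92 106 122 101 102] [108 144 166 159 117]
204 [ 99 100 101 103 110] [ 99 108 120  98 110] [101 127 136 132 110]
205 [124 139 168 153 119] [124 135 168 152 118] [119 132 169 154 119]
206 [ 99 128 152 154 121] [ 99 127 152 153 120] [ 99 126 152 153 120]
207 [ 94 125 150 152 119] [ 94 125 150 153 119] [ 95 125 150 153 119]
208 [ 93 125 150 151 118] [ 93 125 150 152 118] [ 93 125 149 152 118]
209 [ 93 123 150 152 117] [ 93 124 150 152 117] [ 94 123 150 152 117]
210 [ 94 123 149 151 116] [ 94 123 149 151 116] [ 94 123 149 151 116]
211 [ 94 122 149 151 113] [ 94 122 149 150 113] [ 93 122 149 151 113]
[[271.58955404 205.603581  ]
 [271.51816922 203.39323383]
 [271.04267382 188.67007774]]
```

View pics/cmp.png

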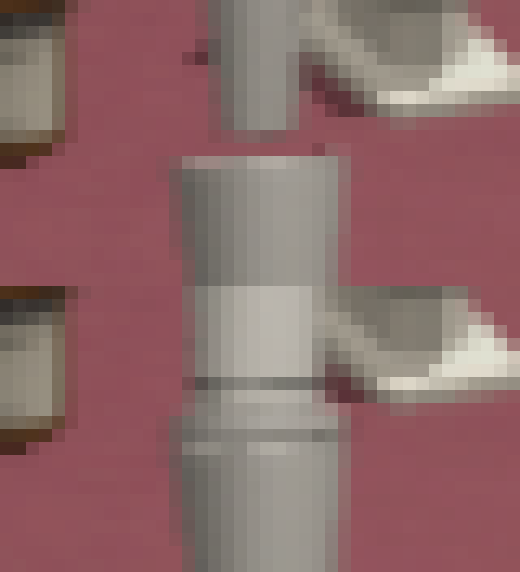

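```bash
python3 -m jog '[[1,[0,0,0],-0.056],[1,[0,0,0],-0.056],[1,[0,0,0],-0.056],[1,[0,0,0],-0.056],[1,[0,0,0],-0.056],[1,[0,0,0],-0.056],[1,[0,0,0],-0.056],[1,[0,0,0],-0.056]]'
python3 -m jog '[[1,[0,0,0],-0.052],[1,[-0.3,0.08,0],0],[1,[-0.36,0.1,0],0],[1,[-0.36,0.1,0],0],[1,[-0.36,0.1,0],0],[1,[-0.36,0.1,0],0],[1,[-0.2,0.05,0.1],0],[1,[0,0,0],0]]'
python3 -m jog '[[1,[0,0,0],0],[1,[0,0,0],0]]'
python3 -c "
from h import *
import pickle
go([.524,-.285,.16],1.047)
c=cam('wrist');pickle.dump((0,c),open('w22.pkl','wb'))
cv2.imwrite('pics/w22.png',ctrl.get_image('wrist'))
print(proj('wrist',[[.5365,-.1073,.11]],c))"
```

```text
t: 27.15
tool_pos: [0.6025, 0.0099, 0.1985]
eef_rot: [-3.141, 0.001, 0.887]
contact_force: [0.2, 0.9, -0.3]
opening: 0.001
t: 28.15
tool_pos: [0.5233, -0.283, 0.1823]
eef_rot: [-3.139, 0.0, 1.04]
contact_force: [-0.3, -0.2, -0.6]
opening: -0.003
t: 28.4
tool_pos: [0.5264, -0.2799, 0.1843]
eef_rot: [3.141, -0.0, 1.047]
contact_force: [-0.4, -0.1, -1.4]
opening: 0.001
t 28.4 pos [ 0.5264 -0.2799  0.1843] rot [ 3.141 -0.     1.047] units [-0.038  0.003  0.162] mm [-5.6  0.4 24.3] spin -0.0 F [-0.4 -0.1 -1.4] op 0.001
[[460.22957026  95.53770025]]
```

View pics/w22.png

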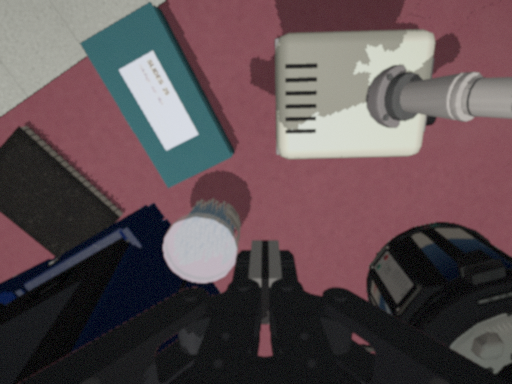

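```bash
python3 -c "
from ov import *
im=cv2.imread('pics/w22.png')
crop(im,422,55,90,75,8,'pics/w22c.png')
_,c=pickle.load(open('w22.pkl','rb'))
overlay('pics/w22.png','pics/w22o.png',422,55,90,75,8,[(0,.45,(0,255,0))],'wrist',c)
g=cv2.cvtColor(im,cv2.COLOR_BGR2GRAY)
for r in(88,92,96,100,104,108):print(r,g[r,442:476])
"
```

```text
88 [115 118 117 115 118 119 135 159 176 177 159 141 130 129 131 131 145 162
 172 176 176 170 154 140 142 141 128 114  93  93 117 135 143 145]
92 [122 122 122 125 126 142 165 179 171 149 135 132 135 138 145 158 172 179
 178 176 164 154 151 153 151 143 120  95 110 138 150 153 154 151]
96 [128 125 128 130 147 168 180 175 154 138 137 141 144 148 165 177 181 181
 178 164 155 152 155 153 144 119  94 117 142 152 154 156 156 155]
100 [131 131 133 138 156 176 178 157 140 137 141 144 148 159 171 178 180 177
 173 161 156 159 159 155 131 102 114 143 158 161 159 159 161 162]
104 [131 131 131 138 158 178 179 157 139 138 140 146 154 168 178 182 180 180
 172 158 151 153 155 146 120  96 111 139 153 154 156 154 155 154]
108 [127 130 130 135 150 169 177 166 149 138 137 141 143 154 166 174 177 175
 172 162 156 155 154 149 135 106 103 132 147 152 156 155 155 157]
```

View pics/w22c.png

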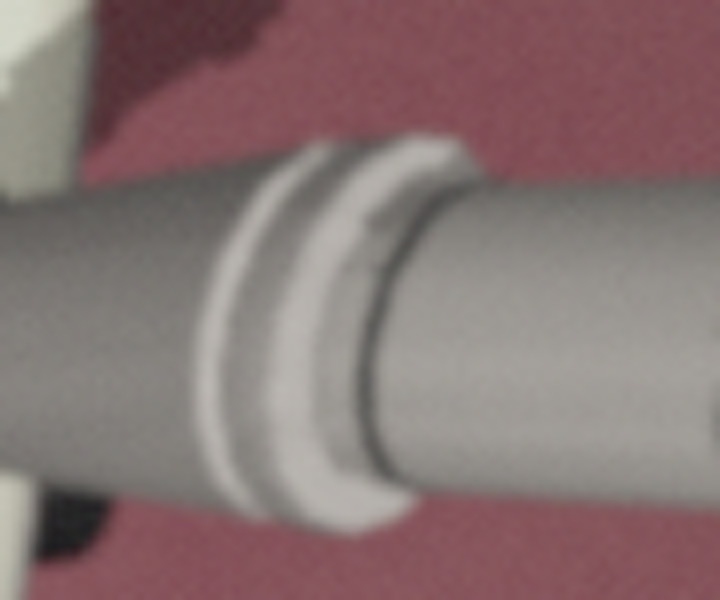

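View pics/w22o.png

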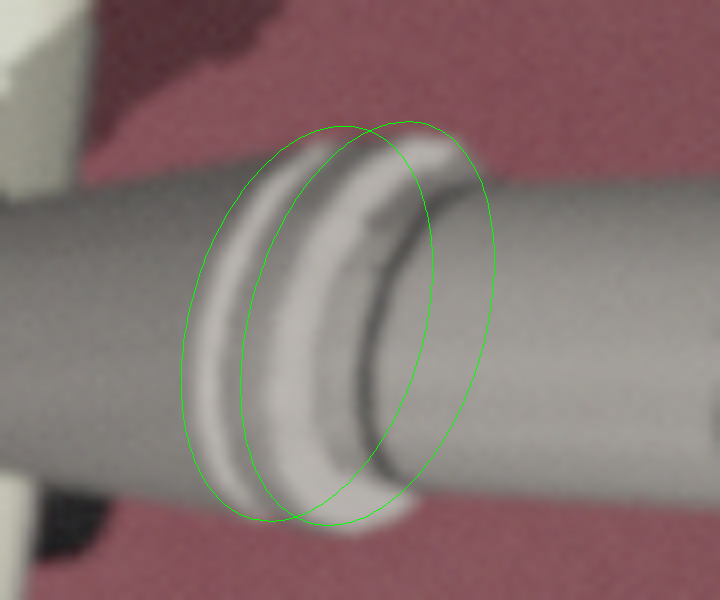

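```bash
python3 -m jog '[[1,[0.1,0,0.12],0],[1,[0.1,0,0.12],0],[1,[0,0,0],0],[1,[0,0,0],0],[1,[0,0,0],0]]'
python3 -c "
from h import *
import pickle
c=cam('wrist');pickle.dump((0,c),open('w23.pkl','wb'))
cv2.imwrite('pics/w23.png',ctrl.get_image('wrist'))
from ov import overlay
overlay('pics/w23.png','pics/w23o.png',402,40,110,100,7,[(0,.45,(0,255,0))],'wrist',c)
crop('pics/w23.png',402,40,110,100,7,'pics/w23c.png')
"
```

```text
t: 29.08
tool_pos: [0.5414, -0.2552, 0.1484]
eef_rot: [3.14, 0.0, 1.045]
contact_force: [-0.3, -0.2, -1.0]
opening: 0.003
```

View pics/w23c.png

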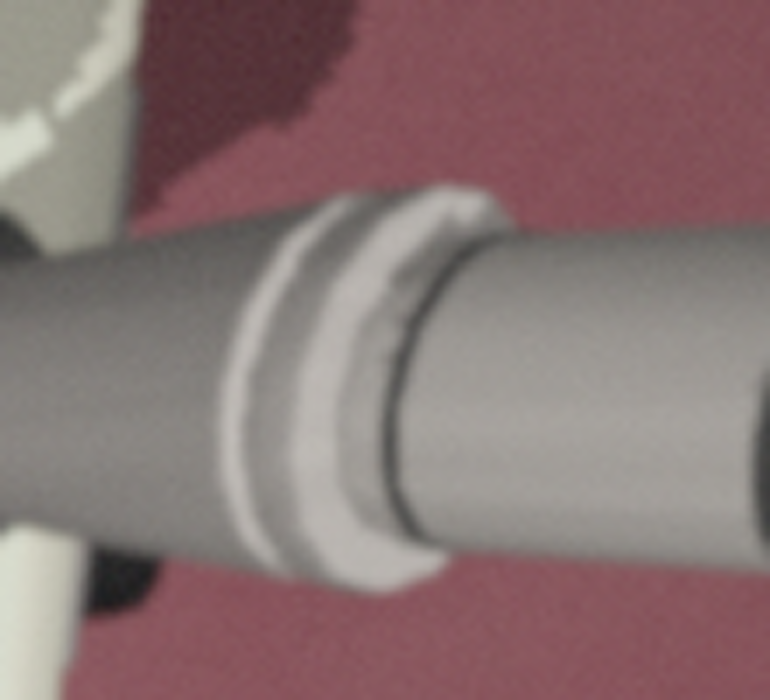

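View pics/w23o.png

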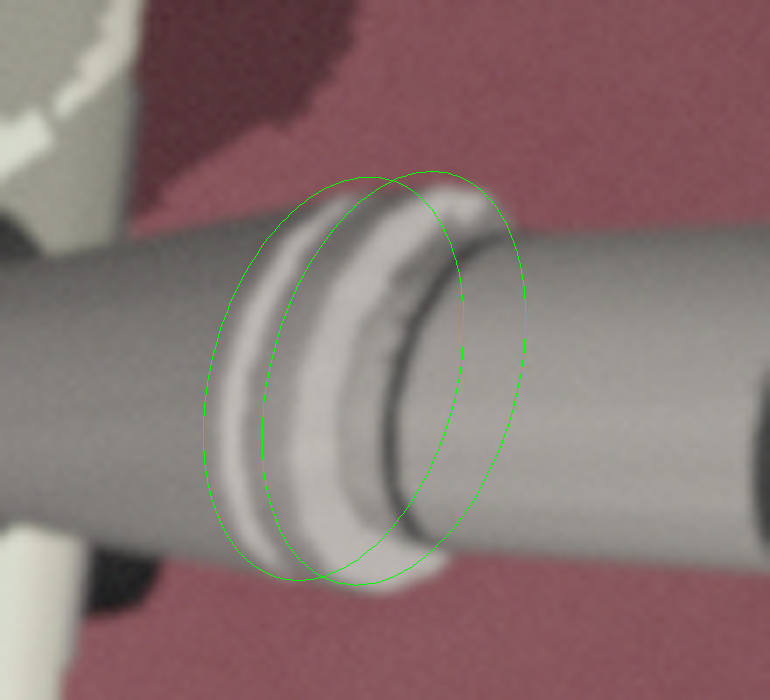

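```bash
python3 -m jog '[[1,[0,0,-0.28],0],[1,[0.3,-0.16,0],0],[1,[0.36,-0.18,0],0],[1,[0.35,-0.19,0],0],[1,[0,0,0],0],[1,[0,0,0],0],[1,[0,0,0],0]]'
python3 -c "
from h import *
go([.5482,-.084,.118],1.047)
s=ctrl.get_image('scene');crop(s,240,120,65,95,8,'pics/s24c.png')"
```

```text
t: 30.0
tool_pos: [0.5484, -0.0853, 0.1901]
eef_rot: [3.141, 0.0, 1.044]
contact_force: [-0.4, 0.0, 0.2]
opening: -0.0
t 30.0 pos [ 0.5484 -0.0853  0.1901] rot [3.141 0.    1.044] units [ 0.007 -0.006  0.481] mm [ 1.1 -0.9 72.1] spin -0.001 F [-0.4  0.   0.2] op -0.0
```

View pics/s24c.png

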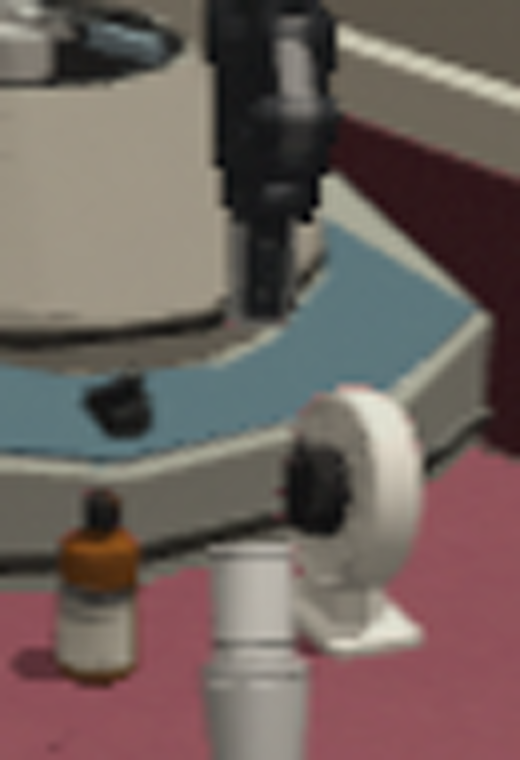

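```bash
python3 -m jog '[[1,[0.007,0,0.2],0],[1,[0,0,0.15],0],[1,[0,0,0.12],0],[1,[0,0,0],0],[1,[0,0,0],0]]'; python3 -m jog '[[1,[-0.01,0,0.02],0],[1,[0,0,0],0]]'; python3 -m jog '[[1,[-0.007,0,0.014],0],[1,[0,0,0],0]]'; python3 -m jog '[[1,[-0.005,0,0.012],0],[1,[0,0,0],0]]'
```

```text
t: 30.68
tool_pos: [0.5495, -0.0834, 0.12]
eef_rot: [3.14, -0.0, 1.045]
contact_force: [-0.7, 0.5, -0.2]
opening: -0.002
t: 30.92
tool_pos: [0.5483, -0.0843, 0.1168]
eef_rot: [3.141, -0.0, 1.046]
contact_force: [0.2, -0.5, -0.4]
opening: 0.0
t: 31.18
tool_pos: [0.5474, -0.0851, 0.1142]
eef_rot: [3.141, 0.0, 1.046]
contact_force: [-0.3, -0.2, 1.0]
opening: -0.001
t: 31.42
tool_pos: [0.5477, -0.0853, 0.1138]
eef_rot: [3.141, -0.001, 1.045]
contact_force: [-1.1, 2.1, 6.6]
opening: 0.0
```

```bash
python3 -m jog '[[1,[-0.005,0,0.012],0],[1,[0,0,0],0]]'; python3 -m jog '[[1,[-0.005,0,0.012],0],[1,[-0.005,0,0.012],0],[1,[0,0,0],0]]'; python3 -m jog '[[1,[-0.005,0,0.012],0],[1,[-0.005,0,0.012],0],[1,[0,0,0],0]]'
```

```text
t: 31.68
tool_pos: [0.5479, -0.0855, 0.1136]
eef_rot: [3.141, -0.002, 1.045]
contact_force: [-3.9, 4.1, 14.0]
opening: 0.0
t: 32.05
tool_pos: [0.5484, -0.0857, 0.1132]
eef_rot: [3.14, -0.005, 1.044]
contact_force: [-7.0, 7.9, 27.3]
opening: 0.001
t: 32.42
tool_pos: [0.549, -0.0859, 0.113]
eef_rot: [3.139, -0.008, 1.044]
contact_force: [-11.0, 12.5, 40.1]
opening: -0.001
```

```bash
python3 -m jog '[[1,[0.05,0,-0.1],0],[1,[0.1,0,-0.2],0],[1,[0.1,0,-0.25],0],[1,[0.2,0,-0.2],0],[1,[0.2,0,0],0],[1,[0,0,0],0],[1,[0,0,0],0]]'
python3 -c "
from h import *
s=ctrl.get_image('scene');cv2.imwrite('pics/s25.png',s);t=ctrl.get_image('top');cv2.imwrite('pics/t25.png',t)
crop(s,150,120,170,130,4.7,'pics/s25c.png')
b=cv2.imread('pics/s21.png',0).astype(int);g=cv2.cvtColor(s,cv2.COLOR_BGR2GRAY).astype(int)
for v in list(range(186,191))+list(range(198,206)):print(v,b[v,266:279:3],g[v,266:279:3])
go([.5,0,.2])"
```

```text
t: 33.3
tool_pos: [0.5931, -0.005, 0.2149]
eef_rot: [-3.14, 0.002, 1.046]
contact_force: [-0.7, -0.6, -0.3]
opening: 0.003
186 [52 34 55 96 37] [52 36 55 96 38]
187 [ 33  63  96  98 109] [ 32  64  97 100 110]
188 [114 146 173 166 115] [114 147 173 166 115]
189 [ 84 113 142 135 124] [ 83 103 143 135 125]
190 [108 152 180 171 126] [110 134 179 171 128]
198 [105 156 180 171 124] [105 157 180 171 124]
199 [104 156 180 171  94] [106 157 180 171  94]
200 [ 89 120 128 113  66] [ 90 121 140 113  66]
201 [103 149 176 166  62] [104 154 177 166  62]
202 [110 144 162 154 116] [111 148 162 156 117]
203 [108 144 166 159 117] [110 145 166 161 117]
204 [101 127 136 132 110] [102 126 138 133 110]
205 [119 132 169 154 119] [120 133 169 154 120]
t 33.4 pos [ 0.5931 -0.0054  0.215 ] rot [-3.140e+00  1.000e-03  1.045e+00] units [-0.28  -0.555  0.101] mm [-42.  -83.2  15.2] spin None F [0.1 0.6 0.5] op -0.001
```

View pics/s25c.png

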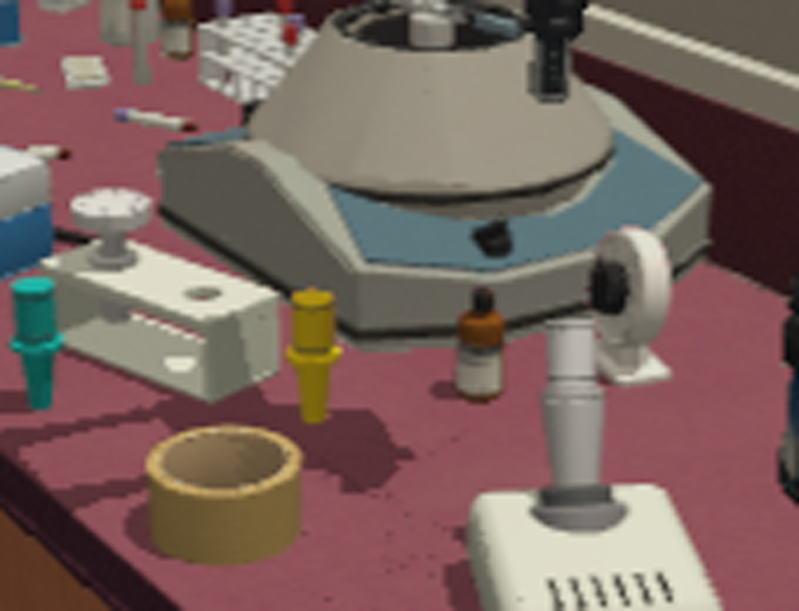

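View pics/t25.png

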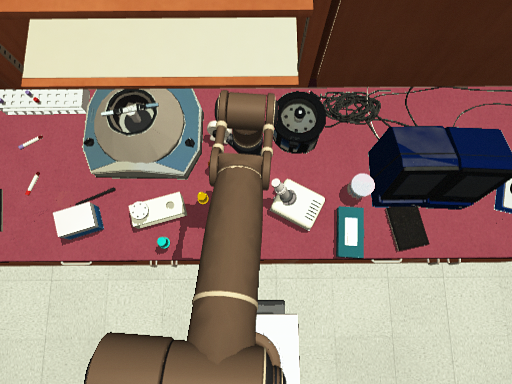

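```bash
python3 -c "
from station import ctrl
print(ctrl.job_done())"
```

```text
the job is handed in; nothing more can be done
None
```

I set the narrow-hub arbor in the leaning socket, let go of it, and tapped it down until it stopped moving. I then handed the job in at about 33 s of the 48 s allowed. No verdict is reported. The one thing I could not confirm exactly is the last millimetre of the collar's seating.

**What I did**
- **Tilting:** the moves cannot tilt the tool, so I tilted the arbor in the jaws to about 0.41 rad against the edge of its stand hole.
- **Setting it down:** I pushed it in lightly along the socket's axis and released it. It stood by itself with the collar roughly 5 to 6 mm short of the rim.
- **Tapping:** I used the shut fingertips. The first tap was light, about 7 N, and the next set drove the arbor home.

**Last checks**
- **Seating:** a final set of taps, up to about 40 N upward force at the wrist, gave only a stiff elastic response. The scene pictures before and after it were the same, so I take the collar to be on the rim.
- **Bystanders:** the disc arbor, tape roll, dropper bottle and pot of buds look where they started in the final pictures. The arm was clear, with about 0 N on it.

**What disagreed or went wrong**
- **Residual gap:** pixel and height estimates of the final gap ranged from about -1 to 2 mm, with an error of 1 to 1.5 mm, so they do not prove the 1.8 mm limit.
- **Reported TCP:** the real fingertips sat about 40 mm farther back along the tool than the reported TCP. My first grasp closed above the hub because of this; I found the offset by touching the hub and corrected for it.
- **Lean direction:** in the pictures the socket leans left and away from the robot, not toward it as described. I followed the pictures.

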